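# Put the hall pocket things on their charging pads

### The job

Tidy the charging corner: set the silver power bank, the black earbud case, the blue glass paperweight and the red bike light each in the middle of the beech pad whose outline has its colour and shape, upright, with the two oblong things square to their outlines. The bike light stands in a close-fitting grey sleeve, so draw it straight up until it is clear, and keep it upright. Set everything down gently without dropping it, and leave all four standing free on their pads.

Things in the scene. Friction and masses are not known exactly. Their poses are not given: they have to be found in the camera images.
- power_bank: Silver aluminium power bank, a flat block with rounded edges, 96 mm long (its x) by 50 mm wide (its y) by 20 mm high, about 0.2 kg, lying loose on the shelf. Origin at the centre of its underside, z up. Either way round is right.
- earbud_case: Matte black earbud case, a block with well rounded edges (9 mm), 62 mm long (its x) by 46 mm wide (its y) by 26 mm high, about 60 g, loose. Origin at the centre of its underside, z up. Either way round is right.
- paperweight: Blue glass marble paperweight: a ball 52 mm in diameter with its bottom ground flat (flat about 24 mm across), 49 mm high, about 0.17 kg, loose, standing on its flat. Origin at the centre of the flat underside, z up; the widest part is 23 mm above it.
- bike_light: Red plastic bike light, a straight upright cylinder 32 mm in diameter and 80 mm long, translucent lens on top, about 90 g, flat bottomed. It starts standing loose in the grey sleeve with its bottom 5 mm above the shelf, 35 mm of its length inside the sleeve and the upper 45 mm free. Origin at the centre of its underside, z up along the cylinder.
- sleeve: Grey plastic charging sleeve, a round cup open at the top, fixed to the shelf: 50 mm outside diameter (60 mm at the 4 mm thick foot), 40 mm high, bore 35 mm (1.5 mm of play all round the bike light), inner floor at 5 mm. Origin at the centre of its underside, z up. The light's starting place, not a target.
- bank_pad: Beech pad 120 mm (its x) by 74 mm (its y) by 5 mm with an inlaid silver rectangular outline of 110 by 64 mm: place of the power bank, long side along x. Fixed to the shelf, lying flat and level. Origin at the centre of its underside, z up; its top face is at z = 5 mm.
- case_pad: Beech pad 86 mm (its x) by 70 mm (its y) by 5 mm with an inlaid black rectangular outline of 76 by 60 mm: place of the earbud case, long side along x. Fixed to the shelf, lying flat and level. Origin at the centre of its underside, z up; its top face is at z = 5 mm.
- marble_pad: Beech pad 80 by 80 by 5 mm with an inlaid blue ring of 68 mm outside diameter: place of the paperweight. Fixed to the shelf, lying flat and level. Origin at the centre of its underside, z up; its top face is at z = 5 mm.
- light_pad: Beech pad 66 by 66 by 5 mm with an inlaid red ring of 50 mm outside diameter: place of the bike light, standing upright. Fixed to the shelf, lying flat and level. Origin at the centre of its underside, z up; its top face is at z = 5 mm.
There are look-alikes about, which are no part of the job. What is meant by the bike_light is not yellow, and is the larger of those in its own colour.

How it is judged:
By the outcome, as a careful person would: the job done as asked, in the order asked, and still so for the second after the job is handed in, with the robot touching nothing.
It also fails if it takes over 144 s, if anything falls off the work surface, if the arm or the gripper's body presses on something with over 40 N, if the wrist force passes 120 N, or if a joint passes its speed limit or range.

### The arm

A 7-joint arm with a two-finger parallel gripper is mounted at the origin on the work surface. World frame = base frame: x ahead of the robot, y to its left, z up, the work surface at z = 0. Lengths are in m, angles in degrees, forces in N, time in s.
With the tool pointing down it reaches from about 0.425 to 0.875 m from the base axis. Payload 4.7 kg.
Tool frame: the origin (TCP) lies at the very end of the fingers, on their centre line; the grasp point (between the pads) lies 19 mm behind it; z points along the fingers, y is the direction in which the jaws open and shut (so a half turn about z gives the same grasp; the last joint's range is limited). The gripper opens to 87 mm and grips with 3 to 60 N. Pads are 19 mm wide; open, the fingers measure 117 mm over their backs; the gripper's body (75 mm by 190 mm) begins 51 mm behind the grasp point.
Start: joints at [-71.499, 18.392, -4.016, 83.108, 1.295, 78.541, -3.26], TCP at [0.198, 0.619, 0.223] pointing down, gripper open.
Joint ranges: [-163.93, 163.93], [-17.29, 119.83], [-79.2, 71.16], [3.27, 140.29], [-89.18, 269.18], [5.43, 117.66], [-154.24, 154.24]. Speed limits (degrees/s): [147.25, 147.25, 180, 180, 180, 180, 180].

### API

Orientations are given as [roll, pitch, yaw] about the fixed x, y, z axes, in that order (R = Rz(yaw) Ry(pitch) Rx(roll)).
In Python, from cell import sensors, imaging, ticket gives the robot as it stands.
- The arm moves only by the tool carry_out, never from a script. Its argument "plan" is a list of rows, each an object of numbers: "fingers": the closure, from -1 (fully open) to 1 (shut); "dx", "dy", "dz": the shift along the tool's x, y, z normalised to -1 to 1, where 1 is 0.03 m; "rx", "ry", "rz": the turn, a rotation vector about the tool's x, y, z normalised to -1 to 1, where 1 is 10 degrees. A call has 1 to 12 rows; each row shifts and turns the commanded pose from where the row before left it, along the tool's axes as they then stand; what a row does not reach is not made up. A row lasts 1/8 s, in which the tool goes at most 62.5 mm and 10.7 degrees, less where a joint would pass 70% of its speed; a pose out of reach is approached as far as the arm can. A call with a number of a shift or a turn outside -1 to 1 is refused whole. A call with a gripper value outside its range is refused whole. The fingers move at their own pace and stop on an object; "force" is the grip in N (left out, the last holds). Time passes only in rows, so rows that do not move let the fingers close. It gives the time, the measured TCP pose, the force and the opening at its end, in the units of the state.
- sensors.get_obs(): the state, without advancing time (a new reading comes with each control period).
- imaging.read_camera(name): name is "scene" or "top" or "wrist"; returns a dict with "color" (400x640x3 uint8, red, green, blue), "mtx" (3x3 intrinsics, pixels), "extrinsics" (4x4, takes a point from world to camera coordinates); the wrist camera has in their place "tool_from_camera" (4x4, takes a point from camera to tool coordinates, whose origin is the TCP and whose axes are the flange's). Camera axes: x right, y down, z forward; pixel columns grow to the right and rows downward; lengths in m; the calibration is good to about 2 mm. A picture is of the moment at which its call begins: read the wrist's pose just before it. There is no depth.
- ticket.sign_off(): hands the job in, once; it reports no verdict.
The state is a dict: "time_s": time; "qpos": joint angles; "joint_velocities": joint speeds; "effort": joint torques, N m; "tool_pos": TCP position; "tool_rot": TCP orientation; "force": force on the tool from outside, world axes, zero at the start; "wrist_torque": the same for the moment, N m; "grip_width": finger opening in m.
Only numpy, scipy, OpenCV 4.12 (cv2) and the standard library are available. Lean on these libraries where they do the work, as an engineer would, in place of code of your own. Each camera call takes 0.05 s, during which the arm holds its last target.

## Working session

There is one attempt and no reset: what is moved stays moved. The work goes in short steps, Python scripts to look and compute and a tool call to move; the robot and the scene stay as the last step left them, time stands still between calls to the robot, and variables do not carry over. Pictures are saved under pics/ and viewed, and the job is handed in when it is done.

Besides the shell and the picture viewer there is one more tool, called after "Call:" as name(argument=value, ...) on one line, values as JSON. carry_out: Moves the arm, as the interface text tells. Scaled input: -1 to 1 covers 0.03 m each way for a shift and 10 degrees each way for a turn. Its arguments: {"type":"object","properties":{"plan":{"type":"array"},"force":{"type":"number"}},"required":["plan"]}

```bash
ls; mkdir -p pics; python3 - <<'E'
from cell import sensors, imaging
import cv2
print(sensors.get_obs())
for n in ["scene","top","wrist"]:
    r=imaging.read_camera(n)
    cv2.imwrite(f"pics/{n}0.png",r["color"][:,:,::-1])
    print(n,r["mtx"].tolist(),r.get("extrinsics",r.get("tool_from_camera")).tolist())
E
```

```text
pics
{'time_s': 0.0, 'qpos': array([-71.49878462,  18.43841607,  -4.01576264,  83.17575655,
         1.29412545,  78.54028943,  -3.26049016]), 'joint_velocities': array([-0.03094682,  0.1049923 ,  0.01731458,  0.02648779,  0.02922552,
       -0.17533962,  0.07585304]), 'effort': array([-1.85688377e-04, -4.91287208e+01, -4.03983174e-01, -3.12535286e+01,
       -6.39096508e-02,  4.36133821e-02,  1.92118378e-04]), 'tool_pos': array([0.19742094, 0.61870772, 0.22146135]), 'tool_rot': array([-1.79890734e+02,  4.86123571e-03,  1.62308112e+02]), 'force': array([0.14173827, 0.07531125, 0.3949583 ]), 'wrist_torque': array([-0.00364253,  0.01685634,  0.00605716]), 'grip_width': 0.08696631803613632}
scene [[389.8125432214403, 0.0, 314.23735272120945], [0.0, 389.8125432214403, 200.23852280966003], [0.0, 0.0, 1.0]] [[-0.769718416616769, 0.6383335822952068, 0.007987292103211596, 0.4095571661280373], [0.40214350671737864, 0.49455583957556326, -0.7705161397055605, -0.20405385996818734], [-0.49579648962656364, -0.5898684253762682, -0.6373704430063406, 1.2653527774398314], [0.0, 0.0, 0.0, 1.0]]
top [[473.8861686194643, 0.0, 326.04913267997523], [0.0, 473.8861686194643, 192.89070433311463], [0.0, 0.0, 1.0]] [[0.00874103856773637, -0.9999441916017269, 0.005933626776804728, -0.024899240757632238], [-0.9937111428533942, -0.00934868105882282, -0.11158300377504557, 0.5238414544601127], [0.11163224809058882, -0.004920959706142574, -0.9937374026078578, 1.2519193301425868], [0.0, 0.0, 0.0, 1.0]]
wrist [[301.2062832792503, 0.0, 321.64172297629875], [0.0, 301.2062832792503, 197.88233994929803], [0.0, 0.0, 1.0]] [[-0.0006667385075956501, -0.9573998795504587, -0.2887646552064967, 0.07947484488006015], [0.9999997332683791, -0.0007244449889851483, 9.296572470339963e-05, 0.00042102627805939985], [-0.0002981994810936736, -0.28876451620000415, 0.9574001071970093, -0.16285667957029218], [0.0, 0.0, 0.0, 1.0]]
```

View pics/top0.png

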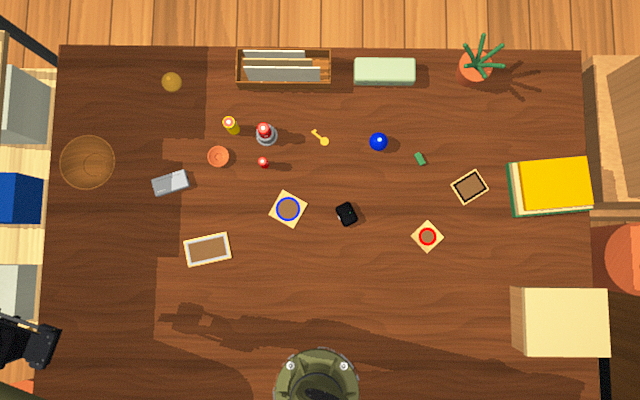

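View pics/scene0.png

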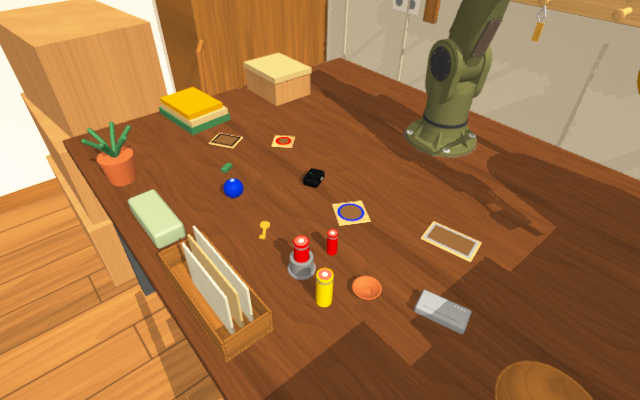

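View pics/wrist0.png

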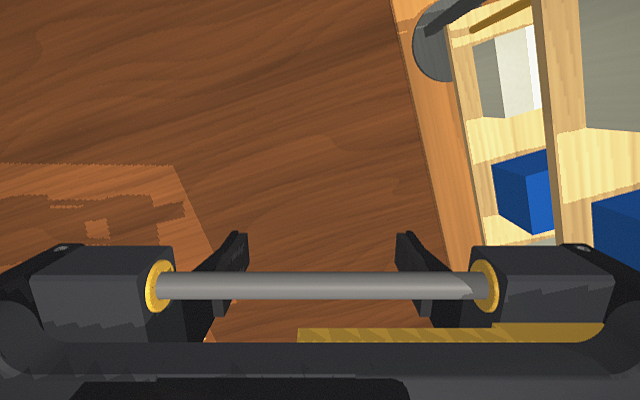

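```bash
cat > h.py <<'E'
from cell import sensors, imaging
import cv2, numpy as np
from scipy.spatial.transform import Rotation as R
def cam(name):
    """returns img(rgb), K, world_from_cam 4x4"""
    o=sensors.get_obs()
    r=imaging.read_camera(name)
    if name=="wrist":
        T=np.eye(4);T[:3,:3]=R.from_euler('xyz',o["tool_rot"],degrees=True).as_matrix();T[:3,3]=o["tool_pos"]
        W=T@r["tool_from_camera"]
    else: W=np.linalg.inv(r["extrinsics"])
    return r["color"],r["mtx"],W
def ray(px,K,W,z):
    p=np.atleast_2d(np.asarray(px,float))
    d=np.c_[p,np.ones(len(p))]@np.linalg.inv(K).T@W[:3,:3].T
    o=W[:3,3]; t=(z-o[2])/d[:,2]
    return o+d*t[:,None]
def proj(P,K,W):
    P=np.atleast_2d(P); C=np.linalg.inv(W); c=P@C[:3,:3].T+C[:3,3]; u=c@K.T
    return u[:,:2]/u[:,2:]
def save(name,img,box=None,s=1):
    if box: x0,y0,x1,y1=box; img=img[y0:y1,x0:x1]
    img=cv2.resize(img,None,fx=s,fy=s,interpolation=cv2.INTER_CUBIC)
    cv2.imwrite("pics/"+name,img[:,:,::-1])
E
python3 - <<'E'
from h import *
img,K,W=cam("top")
save("topcrop.png",img,(140,100,500,280),2.2)
s,K2,W2=cam("scene"); save("scenecrop.png",s,(260,210,480,340),3.5)
print(img[180:190:3,160:190:6].tolist())
hsv=cv2.cvtColor(img,cv2.COLOR_RGB2HSV)
def rep(n,box,f,z):
    x0,y0,x1,y1=box; m=np.zeros(img.shape[:2],np.uint8); h=hsv[y0:y1,x0:x1].astype(int)
    m[y0:y1,x0:x1]=f(h[...,0],h[...,1],h[...,2])*255
    cs,_=cv2.findContours(m,cv2.RETR_EXTERNAL,cv2.CHAIN_APPROX_NONE); c=max(cs,key=cv2.contourArea)
    P=ray(c[:,0].astype(float),K,W,z)[:,:2]
    r=cv2.minAreaRect((P*1000).astype(np.float32)); ce=np.mean(cv2.boxPoints(r),0)
    print(n,"area",cv2.contourArea(c),"rect",np.round(r[0],1),np.round(r[1],1),round(r[2],1),"rad",round(np.hypot(*r[0])))
pale=lambda h,s,v:(v>170)&(s<150)
rep("bank_pad",(175,225,240,275),pale,.005)
rep("marble_pad",(260,180,315,235),pale,.005)
rep("case_pad",(445,160,495,210),pale,.005)
rep("light_pad",(400,210,450,260),pale,.005)
rep("blue ring",(260,180,315,235),lambda h,s,v:(h>105)&(h<130)&(s>130),.005)
rep("red ring",(400,210,450,260),lambda h,s,v:((h<4)|(h>174))&(s>180)&(v>120),.005)
rep("bank",(145,160,195,205),lambda h,s,v:(s<60)&(v>70),.02)
rep("case",(325,190,360,235),lambda h,s,v:(v<45),.015)
rep("marble",(360,125,395,160),lambda h,s,v:(h>105)&(h<130)&(s>130),.025)
rep("light",(250,115,280,150),lambda h,s,v:((h<6)|(h>174))&(s>150)&(v>100),.085)
E
```

```text
[[[156, 156, 154], [167, 167, 165], [221, 223, 219], [215, 217, 215], [222, 222, 220]], [[160, 162, 160], [160, 161, 157], [224, 224, 219], [216, 217, 213], [214, 215, 215]], [[162, 164, 163], [157, 160, 158], [223, 222, 220], [219, 219, 217], [196, 197, 196]], [[158, 163, 162], [159, 162, 159], [226, 228, 223], [124, 125, 127], [100, 61, 36]]]
bank_pad area 1145.0 rect [370.4 301.7] [ 74.4 121. ] 13.0 rad 478
marble_pad area 807.5 rect [482.3  85.2] [80.8 82.3] 61.4 rad 490
case_pad area 753.5 rect [ 547.9 -415.7] [70.9 87.9] 32.2 rad 688
light_pad area 559.5 rect [ 411.  -296.7] [67.5 67.3] 42.5 rad 507
blue ring area 411.0 rect [482.8  85.1] [62.5 61.9] 45.7 rad 490
red ring area 202.5 rect [ 410.9 -297.1] [43.5 44. ] 0.5 rad 507
bank area 636.0 rect [549.  405.6] [52.7 98.7] 19.4 rad 683
case area 305.0 rect [468.7 -75.6] [58.4 42.8] 26.9 rad 475
marble area 239.0 rect [ 668.1 -161.6] [48.9 49.4] 44.6 rad 687
light area 147.0 rect [683.2 145.1] [43.6 30.1] 31.6 rad 698
```

View pics/topcrop.png

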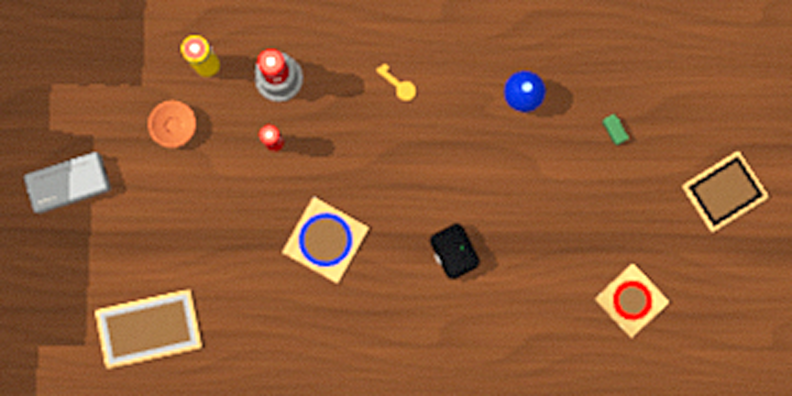

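View pics/scenecrop.png

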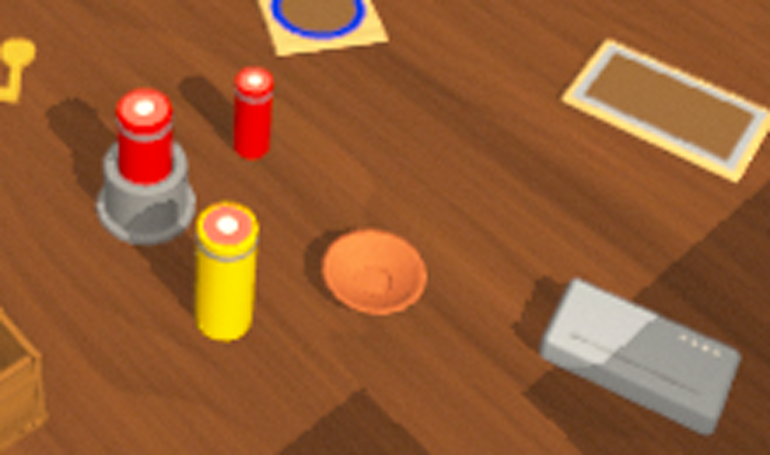

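```bash
cat >> h.py <<'E'
def go(x,y,z,yaw):
    """print units: rotate first (rz), then shifts in the tool axes after rotation"""
    o=sensors.get_obs(); p=o["tool_pos"]; r,pi,yw=o["tool_rot"]
    d=(yaw-yw+180)%360-180
    M=R.from_euler('xyz',[180,0,yaw],degrees=True).as_matrix()
    v=M.T@(np.array([x,y,z])-p)
    M0=R.from_euler('xyz',o["tool_rot"],degrees=True).as_matrix()
    Mt=M
    rv=R.from_matrix(M0.T@Mt).as_rotvec(degrees=True)
    print("t",round(o["time_s"],2),"pose",np.round(p,4),np.round(o["tool_rot"],2),"grip",round(o["grip_width"],4),"F",np.round(o["force"],1))
    print("rot units rx ry rz",np.round(rv/10,3),"| shift units after rot",np.round(v/0.03,3), "q1,q7",np.round(o["qpos"][[0,6]]))
E
python3 -c "
from h import *
go(.549,.4056,.20,109.4)"
```

```text
t 0.25 pose [0.1975 0.619  0.222 ] [-179.95    0.    162.31] grip 0.0871 F [-0.4  1.1 -0.2]
rot units rx ry rz [-5.000e-03  3.000e-03  5.291e+00] | shift units after rot [-10.601   8.688   0.735] q1,q7 [-71.  -3.]
```

Call:
carry_out(plan=[{"fingers": -1,"rz": 0.88},{"rz": 0.88},{"rz": 0.88},{"rz": 0.88},{"rz": 0.88},{"rz": 0.88}])

```text
validation failed for argument at $.pl...
```

Call:
carry_out(plan=[{"dx": -0.48,"dy": 0.39,"dz": 0.06},{"dx": -0.92,"dy": 0.75,"dz": 0.06},{"dx": -0.92,"dy": 0.75,"dz": 0.06},{"dx": -0.92,"dy": 0.75,"dz": 0.06},{"dx": -0.92,"dy": 0.75,"dz": 0.06},{"dx": -0.92,"dy": 0.75,"dz": 0.06},{"dx": -0.92,"dy": 0.75,"dz": 0.06},{"dx": -0.92,"dy": 0.75,"dz": 0.06},{"dx": -0.92,"dy": 0.75,"dz": 0.06},{"dx": -0.92,"dy": 0.75,"dz": 0.06},{"dx": -0.92,"dy": 0.75,"dz": 0.06},{"dx": -0.92,"dy": 0.8,"dz": 0.06}])

```text
validation failed for argument at $.pl...
```

Call:
carry_out(plan=[{},{},{}])

```text
validation failed for argument at $.pl...
```

```bash
python3 -c "
from h import *
i,K,W=cam('wrist'); save('w1.png',i); np.save('w1.npy',W)
go(.549,.4056,.20,109.4)"
```

```text
t 0.3 pose [0.1975 0.6191 0.2222] [-179.97    0.    162.31] grip 0.0871 F [ 0.4 -0.1  1. ]
rot units rx ry rz [-3.000e-03  2.000e-03  5.291e+00] | shift units after rot [-10.604   8.687   0.74 ] q1,q7 [-71.  -3.]
```

View pics/w1.png

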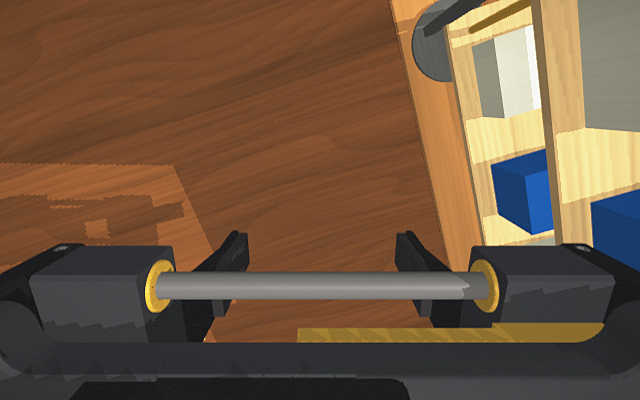

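All three calls were refused and the arm did not move. I'll give every key in each row.

Call:
carry_out(plan=[{"fingers": -1,"dx": 0,"dy": 0,"dz": 0,"rx": 0,"ry": 0,"rz": 0.88},{"fingers": -1,"dx": 0,"dy": 0,"dz": 0,"rx": 0,"ry": 0,"rz": 0.88},{"fingers": -1,"dx": 0,"dy": 0,"dz": 0,"rx": 0,"ry": 0,"rz": 0.88},{"fingers": -1,"dx": 0,"dy": 0,"dz": 0,"rx": 0,"ry": 0,"rz": 0.88},{"fingers": -1,"dx": 0,"dy": 0,"dz": 0,"rx": 0,"ry": 0,"rz": 0.88},{"fingers": -1,"dx": 0,"dy": 0,"dz": 0,"rx": 0,"ry": 0,"rz": 0.88}], force=20)

```text
time_s: 1.05
tool_pos: [0.1975, 0.6192, 0.2225]
tool_rot: [-180.0, 0.0, 109.2]
force: [0.4, 0.5, -0.5]
grip_width: 0.0871
```

Call:
carry_out(plan=[{"fingers": -1,"dx": -0.48,"dy": 0.4,"dz": 0.06,"rx": 0,"ry": 0,"rz": 0},{"fingers": -1,"dx": -0.92,"dy": 0.75,"dz": 0.06,"rx": 0,"ry": 0,"rz": 0},{"fingers": -1,"dx": -0.92,"dy": 0.75,"dz": 0.06,"rx": 0,"ry": 0,"rz": 0},{"fingers": -1,"dx": -0.92,"dy": 0.75,"dz": 0.06,"rx": 0,"ry": 0,"rz": 0},{"fingers": -1,"dx": -0.92,"dy": 0.75,"dz": 0.06,"rx": 0,"ry": 0,"rz": 0},{"fingers": -1,"dx": -0.92,"dy": 0.75,"dz": 0.06,"rx": 0,"ry": 0,"rz": 0},{"fingers": -1,"dx": -0.92,"dy": 0.75,"dz": 0.06,"rx": 0,"ry": 0,"rz": 0},{"fingers": -1,"dx": -0.92,"dy": 0.75,"dz": 0.06,"rx": 0,"ry": 0,"rz": 0},{"fingers": -1,"dx": -0.92,"dy": 0.75,"dz": 0.06,"rx": 0,"ry": 0,"rz": 0},{"fingers": -1,"dx": -0.92,"dy": 0.75,"dz": 0.06,"rx": 0,"ry": 0,"rz": 0},{"fingers": -1,"dx": -0.92,"dy": 0.78,"dz": 0.06,"rx": 0,"ry": 0,"rz": 0},{"fingers": -1,"dx": -0.92,"dy": 0.78,"dz": 0.06,"rx": 0,"ry": 0,"rz": 0}])

```text
time_s: 2.55
tool_pos: [0.5519, 0.4044, 0.2009]
tool_rot: [180.0, 0.0, 109.6]
force: [0.4, 0.5, -0.2]
grip_width: 0.0872
```

Call:
carry_out(plan=[{"fingers": -1,"dx": 0,"dy": 0,"dz": 0,"rx": 0,"ry": 0,"rz": 0},{"fingers": -1,"dx": 0,"dy": 0,"dz": 0,"rx": 0,"ry": 0,"rz": 0}])

```text
time_s: 2.8
tool_pos: [0.5501, 0.4062, 0.2008]
tool_rot: [-180.0, -0.0, 109.6]
force: [-0.3, -0.5, 0.1]
grip_width: 0.0868
```

```bash
python3 -c "
from h import *
go(.549,.4056,.20,109.4)
i,K,W=cam('wrist'); save('w2.png',i); np.savez('w2.npz',i=i,K=K,W=W)"
```

```text
t 2.8 pose [0.5501 0.4062 0.2008] [-1.7996e+02 -2.0000e-02  1.0956e+02] grip 0.0868 F [-0.3 -0.5  0.1]
rot units rx ry rz [-0.004 -0.002  0.016] | shift units after rot [-0.006 -0.041  0.026] q1,q7 [-49. -15.]
```

View pics/w2.png

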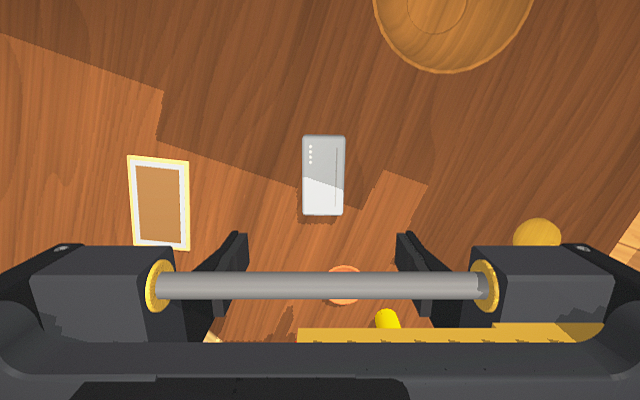

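The wrist image shows the power bank centred at about (323,175) and the bank pad at (160,202). I'll measure both from it.

```bash
cat >> h.py <<'E'
def rect(img,K,W,box,f,z,name="",hull=True):
    hsv=cv2.cvtColor(img,cv2.COLOR_RGB2HSV).astype(int)
    x0,y0,x1,y1=box; m=np.zeros(img.shape[:2],np.uint8); h=hsv[y0:y1,x0:x1]
    m[y0:y1,x0:x1]=f(h[...,0],h[...,1],h[...,2])*255
    m=cv2.morphologyEx(m,cv2.MORPH_OPEN,np.ones((2,2),np.uint8))
    cs,_=cv2.findContours(m,cv2.RETR_EXTERNAL,cv2.CHAIN_APPROX_NONE); c=max(cs,key=cv2.contourArea)
    P=ray(c[:,0].astype(float),K,W,z)[:,:2]
    r=cv2.minAreaRect((P*1000).astype(np.float32))
    print(name,"px",np.round(cv2.minAreaRect(c)[0]),"ctr mm",np.round(r[0],1),"dims",np.round(r[1],1),"ang",round(r[2],1))
    return r
E
python3 - <<'E'
from h import *
d=np.load('w2.npz'); i,K,W=d['i'],d['K'],d['W']
rect(i,K,W,(285,120,360,230),lambda h,s,v:(s<60)&(v>90),.02,"bank")
rect(i,K,W,(110,140,200,260),lambda h,s,v:((v>150)&(s<115)),.005,"pad")
E
```

```text
bank px [324. 176.] ctr mm [552.3 408.4] dims [49.1 96.5] ang 18.5
pad px [159. 203.] ctr mm [372.1 302.5] dims [ 73.1 118.8] ang 13.1
```

```bash
python3 -c "
from h import *
go(.552,.4075,.003,108.5)"
```

```text
t 2.85 pose [0.5494 0.4071 0.2009] [-1.7997e+02 -4.0000e-02  1.0963e+02] grip 0.0872 F [0.1 0.3 0.1]
rot units rx ry rz [-0.004 -0.004  0.113] | shift units after rot [-0.014  0.087  6.596] q1,q7 [-49. -15.]
```

Call:
carry_out(plan=[{"fingers": -1,"dx": 0,"dy": 0,"dz": 0.5,"rx": 0,"ry": 0,"rz": 0.11},{"fingers": -1,"dx": 0,"dy": 0.09,"dz": 0.9,"rx": 0,"ry": 0,"rz": 0},{"fingers": -1,"dx": 0,"dy": 0,"dz": 0.9,"rx": 0,"ry": 0,"rz": 0},{"fingers": -1,"dx": 0,"dy": 0,"dz": 0.9,"rx": 0,"ry": 0,"rz": 0},{"fingers": -1,"dx": 0,"dy": 0,"dz": 0.9,"rx": 0,"ry": 0,"rz": 0},{"fingers": -1,"dx": 0,"dy": 0,"dz": 0.9,"rx": 0,"ry": 0,"rz": 0},{"fingers": -1,"dx": 0,"dy": 0,"dz": 0.7,"rx": 0,"ry": 0,"rz": 0},{"fingers": -1,"dx": 0,"dy": 0,"dz": 0.4,"rx": 0,"ry": 0,"rz": 0},{"fingers": -1,"dx": 0,"dy": 0,"dz": 0.3,"rx": 0,"ry": 0,"rz": 0},{"fingers": -1,"dx": 0,"dy": 0,"dz": 0.1,"rx": 0,"ry": 0,"rz": 0},{"fingers": -1,"dx": 0,"dy": 0,"dz": 0,"rx": 0,"ry": 0,"rz": 0}])

```text
time_s: 4.22
tool_pos: [0.553, 0.4078, 0.0065]
tool_rot: [179.9, -0.0, 108.4]
force: [-0.3, -0.4, 0.7]
grip_width: 0.0869
```

```bash
python3 -c "
from h import *
go(.552,.4075,.003,108.5)
i,K,W=cam('wrist'); save('w3.png',i)"
```

```text
t 4.22 pose [0.553  0.4078 0.0065] [ 1.7995e+02 -2.0000e-02  1.0840e+02] grip 0.0869 F [-0.3 -0.4  0.7]
rot units rx ry rz [ 0.005 -0.002 -0.01 ] | shift units after rot [-0.    -0.036  0.117] q1,q7 [-48. -15.]
```

View pics/w3.png

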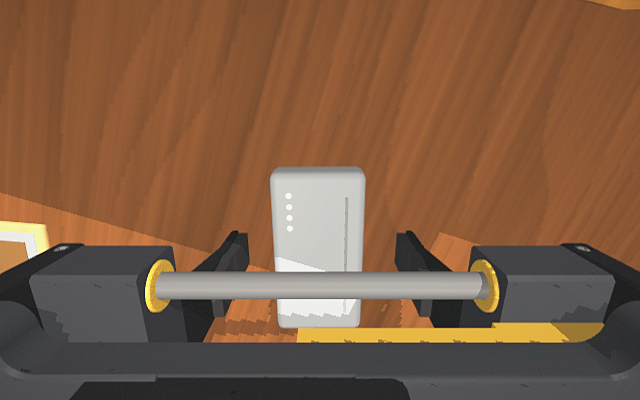

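Bank sits centred between the fingers (columns 272–365, rows 167–328). I'll lower 3 mm and grip.

Call:
carry_out(plan=[{"fingers": -1,"dx": 0,"dy": 0,"dz": 0.12,"rx": 0,"ry": 0,"rz": 0},{"fingers": 1,"dx": 0,"dy": 0,"dz": 0,"rx": 0,"ry": 0,"rz": 0},{"fingers": 1,"dx": 0,"dy": 0,"dz": 0,"rx": 0,"ry": 0,"rz": 0},{"fingers": 1,"dx": 0,"dy": 0,"dz": 0,"rx": 0,"ry": 0,"rz": 0},{"fingers": 1,"dx": 0,"dy": 0,"dz": 0,"rx": 0,"ry": 0,"rz": 0},{"fingers": 1,"dx": 0,"dy": 0,"dz": 0,"rx": 0,"ry": 0,"rz": 0},{"fingers": 1,"dx": 0,"dy": 0,"dz": 0,"rx": 0,"ry": 0,"rz": 0}], force=30)

```text
time_s: 5.15
tool_pos: [0.5521, 0.4075, 0.0024]
tool_rot: [-179.9, -0.0, 108.4]
force: [-1.7, -0.3, 1.9]
grip_width: 0.0497
```

Call:
carry_out(plan=[{"fingers": 1,"dx": 0,"dy": 0,"dz": 0,"rx": 0,"ry": 0,"rz": 0},{"fingers": 1,"dx": 0,"dy": 0,"dz": -0.3,"rx": 0,"ry": 0,"rz": 0},{"fingers": 1,"dx": 0,"dy": 0,"dz": -0.8,"rx": 0,"ry": 0,"rz": 0},{"fingers": 1,"dx": 0,"dy": 0,"dz": -0.9,"rx": 0,"ry": 0,"rz": 0},{"fingers": 1,"dx": 0,"dy": 0,"dz": -0.5,"rx": 0,"ry": 0,"rz": 0.5},{"fingers": 1,"dx": 0,"dy": 0,"dz": 0,"rx": 0,"ry": 0,"rz": 0}])

```text
time_s: 5.9
tool_pos: [0.554, 0.4083, 0.0791]
tool_rot: [179.8, -0.1, 103.5]
force: [0.3, 1.5, -3.5]
grip_width: 0.0498
```

```bash
python3 -c "
from h import *
go(.3718,.3023,.08,103.1)
i,K,W=cam('wrist'); save('w4.png',i)"
```

```text
t 5.9 pose [0.554  0.4083 0.0791] [ 1.7979e+02 -8.0000e-02  1.0345e+02] grip 0.0498 F [ 0.3  1.5 -3.5]
rot units rx ry rz [ 0.021 -0.008  0.035] | shift units after rot [-2.065 -6.715 -0.029] q1,q7 [-49. -20.]
```

View pics/w4.png

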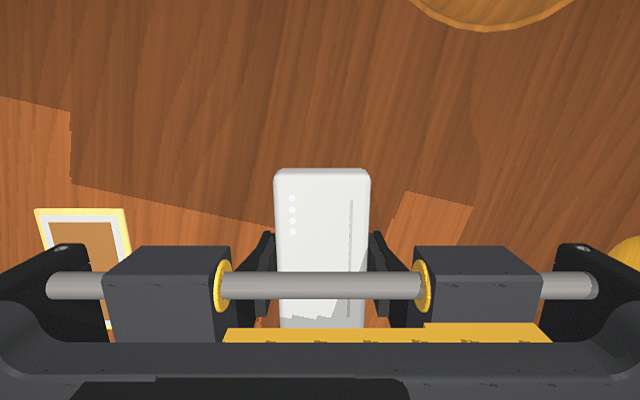

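The bank is held level and fills columns 273–370. Carrying it to its pad.

Call:
carry_out(plan=[{"fingers": 1,"dx": -0.15,"dy": -0.5,"dz": 0,"rx": 0,"ry": 0,"rz": 0.04},{"fingers": 1,"dx": -0.25,"dy": -0.8,"dz": 0,"rx": 0,"ry": 0,"rz": 0},{"fingers": 1,"dx": -0.25,"dy": -0.8,"dz": 0,"rx": 0,"ry": 0,"rz": 0},{"fingers": 1,"dx": -0.25,"dy": -0.8,"dz": 0,"rx": 0,"ry": 0,"rz": 0},{"fingers": 1,"dx": -0.25,"dy": -0.8,"dz": 0,"rx": 0,"ry": 0,"rz": 0},{"fingers": 1,"dx": -0.25,"dy": -0.8,"dz": 0,"rx": 0,"ry": 0,"rz": 0},{"fingers": 1,"dx": -0.25,"dy": -0.8,"dz": 0,"rx": 0,"ry": 0,"rz": 0},{"fingers": 1,"dx": -0.25,"dy": -0.8,"dz": 0,"rx": 0,"ry": 0,"rz": 0},{"fingers": 1,"dx": -0.17,"dy": -0.6,"dz": 0,"rx": 0,"ry": 0,"rz": 0},{"fingers": 1,"dx": 0,"dy": 0,"dz": 0,"rx": 0,"ry": 0,"rz": 0},{"fingers": 1,"dx": 0,"dy": 0,"dz": 0,"rx": 0,"ry": 0,"rz": 0}])

```text
time_s: 7.32
tool_pos: [0.3714, 0.302, 0.0772]
tool_rot: [180.0, -0.0, 103.0]
force: [0.0, 0.0, -2.2]
grip_width: 0.0496
```

```bash
python3 -c "
from h import *
go(.3718,.3023,.0095,103.1)
i,K,W=cam('wrist'); save('w5.png',i);np.savez('w5.npz',i=i,K=K,W=W)"
```

```text
t 7.33 pose [0.3714 0.302  0.0772] [179.96  -0.   103.04] grip 0.0496 F [ 0.   0.  -2.2]
rot units rx ry rz [ 0.004 -0.    -0.006] | shift units after rot [0.006 0.014 2.257] q1,q7 [-55. -28.]
```

View pics/w5.png

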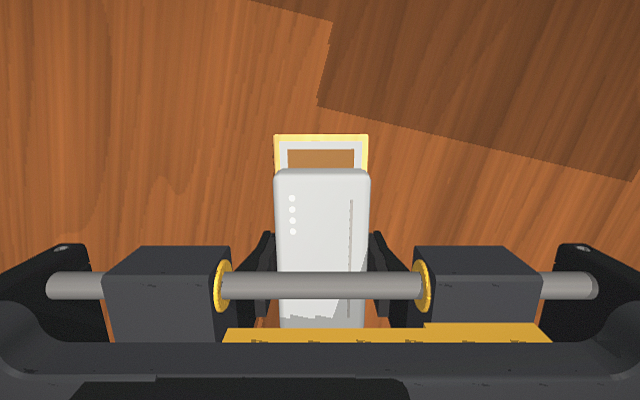

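```bash
python3 - <<'E'
from h import *
d=np.load('w5.npz'); i,K,W=d['i'],d['K'],d['W']
g=cv2.cvtColor(i,cv2.COLOR_RGB2GRAY); print(g[128:180:1,322].tolist())
o=np.array([.3714,.302]); M=R.from_euler('xyz',[180,0,103.04],degrees=True).as_matrix()
for n,row,z in [("padfar",133.5,.005),("outline out",141,.005),("bank far silhouette",168,.085),("bank far top",168,.093),("bank top edge line",174,.095)]:
    p=ray([321.5,row],K,W,z)[0]; print(n,np.round((M.T@np.r_[p[:2]-o,0])*1000,1))
E
```

```text
[118, 117, 117, 117, 114, 102, 225, 241, 236, 234, 233, 234, 235, 234, 224, 224, 225, 225, 225, 228, 223, 172, 133, 140, 143, 141, 140, 141, 141, 139, 142, 139, 138, 143, 141, 140, 142, 140, 139, 141, 156, 166, 169, 171, 174, 188, 205, 220, 227, 228, 228, 228]
padfar [60.6  0.3  0. ]
outline out [54.9  0.3  0. ]
bank far silhouette [49.5  0.4  0. ]
bank far top [51.1  0.4  0. ]
bank top edge line [48.5  0.4  0. ]
```

Call:
carry_out(plan=[{"fingers": 1,"dx": 0.02,"dy": 0.01,"dz": 0.5,"rx": 0,"ry": 0,"rz": 0},{"fingers": 1,"dx": 0,"dy": 0,"dz": 0.6,"rx": 0,"ry": 0,"rz": 0},{"fingers": 1,"dx": 0,"dy": 0,"dz": 0.5,"rx": 0,"ry": 0,"rz": 0},{"fingers": 1,"dx": 0,"dy": 0,"dz": 0.3,"rx": 0,"ry": 0,"rz": 0},{"fingers": 1,"dx": 0,"dy": 0,"dz": 0.15,"rx": 0,"ry": 0,"rz": 0},{"fingers": 1,"dx": 0,"dy": 0,"dz": 0.1,"rx": 0,"ry": 0,"rz": 0},{"fingers": 1,"dx": 0,"dy": 0,"dz": 0.05,"rx": 0,"ry": 0,"rz": 0},{"fingers": 1,"dx": 0,"dy": 0,"dz": 0,"rx": 0,"ry": 0,"rz": 0},{"fingers": 1,"dx": 0,"dy": 0,"dz": 0,"rx": 0,"ry": 0,"rz": 0}])

```text
time_s: 8.5
tool_pos: [0.3712, 0.3026, 0.0117]
tool_rot: [180.0, -0.0, 103.0]
force: [-0.1, -0.2, -2.7]
grip_width: 0.0502
```

Call:
carry_out(plan=[{"fingers": 1,"dx": 0,"dy": 0,"dz": 0.06,"rx": 0,"ry": 0,"rz": 0},{"fingers": 1,"dx": 0,"dy": 0,"dz": 0.04,"rx": 0,"ry": 0,"rz": 0},{"fingers": 1,"dx": 0,"dy": 0,"dz": 0.02,"rx": 0,"ry": 0,"rz": 0},{"fingers": 1,"dx": 0,"dy": 0,"dz": 0,"rx": 0,"ry": 0,"rz": 0}])

```text
time_s: 9.0
tool_pos: [0.3709, 0.3024, 0.0077]
tool_rot: [-180.0, 0.0, 103.0]
force: [0.5, -0.4, -2.7]
grip_width: 0.0503
```

Call:
carry_out(plan=[{"fingers": 1,"dx": 0,"dy": 0,"dz": 0.02,"rx": 0,"ry": 0,"rz": 0},{"fingers": 1,"dx": 0,"dy": 0,"dz": 0,"rx": 0,"ry": 0,"rz": 0}])

```text
time_s: 9.25
tool_pos: [0.371, 0.3025, 0.0073]
tool_rot: [180.0, -0.0, 103.0]
force: [0.2, -0.5, -1.2]
grip_width: 0.05
```

Call:
carry_out(plan=[{"fingers": 1,"dx": 0,"dy": 0,"dz": 0.02,"rx": 0,"ry": 0,"rz": 0},{"fingers": 1,"dx": 0,"dy": 0,"dz": 0,"rx": 0,"ry": 0,"rz": 0},{"fingers": -0.3,"dx": 0,"dy": 0,"dz": 0,"rx": 0,"ry": 0,"rz": 0},{"fingers": -1,"dx": 0,"dy": 0,"dz": 0,"rx": 0,"ry": 0,"rz": 0},{"fingers": -1,"dx": 0,"dy": 0,"dz": 0,"rx": 0,"ry": 0,"rz": 0},{"fingers": -1,"dx": 0,"dy": 0,"dz": 0,"rx": 0,"ry": 0,"rz": 0}])

```text
time_s: 10.0
tool_pos: [0.371, 0.3025, 0.0065]
tool_rot: [180.0, -0.0, 103.0]
force: [-0.2, -0.1, 0.5]
grip_width: 0.0786
```

Call:
carry_out(plan=[{"fingers": -1,"dx": 0,"dy": 0,"dz": -0.3,"rx": 0,"ry": 0,"rz": 0},{"fingers": -1,"dx": 0,"dy": 0,"dz": -0.8,"rx": 0,"ry": 0,"rz": 0},{"fingers": -1,"dx": 0,"dy": 0,"dz": -1,"rx": 0,"ry": 0,"rz": 0},{"fingers": -1,"dx": 0,"dy": 0,"dz": -1,"rx": 0,"ry": 0,"rz": 0},{"fingers": -1,"dx": 0,"dy": 0,"dz": -1,"rx": 0,"ry": 0,"rz": 0},{"fingers": -1,"dx": 0,"dy": 0,"dz": -1,"rx": 0,"ry": 0,"rz": 0},{"fingers": -1,"dx": 0,"dy": 0,"dz": -0.7,"rx": 0,"ry": 0,"rz": 0},{"fingers": -1,"dx": 0,"dy": 0,"dz": 0,"rx": 0,"ry": 0,"rz": 0}])

```text
time_s: 11.0
tool_pos: [0.372, 0.3033, 0.1827]
tool_rot: [179.8, -0.1, 103.0]
force: [1.1, 1.0, 0.3]
grip_width: 0.0865
```

```bash
python3 -c "
from h import *
go(.4695,-.076,.18,26.9)
i,K,W=cam('wrist'); save('w6.png',i);np.savez('w6.npz',i=i,K=K,W=W)
rect(i,K,W,(270,100,370,240),lambda h,s,v:(s<35)&(v>90),.025,'bank')
rect(i,K,W,(250,80,395,240),lambda h,s,v:((v>150)&(s<115)),.005,'pad')
"
```

```text
t 11.0 pose [0.372  0.3033 0.1827] [ 1.7979e+02 -1.5000e-01  1.0300e+02] grip 0.0865 F [1.1 1.  0.3]
rot units rx ry rz [ 0.008 -0.027  7.61 ] | shift units after rot [-2.821 12.747  0.089] q1,q7 [-56. -30.]
bank px [320. 179.] ctr mm [370.9 306. ] dims [ 60.2 103.3] ang 13.2
pad px [322. 178.] ctr mm [372.1 302.7] dims [ 71.9 117.7] ang 13.2
```

View pics/w6.png

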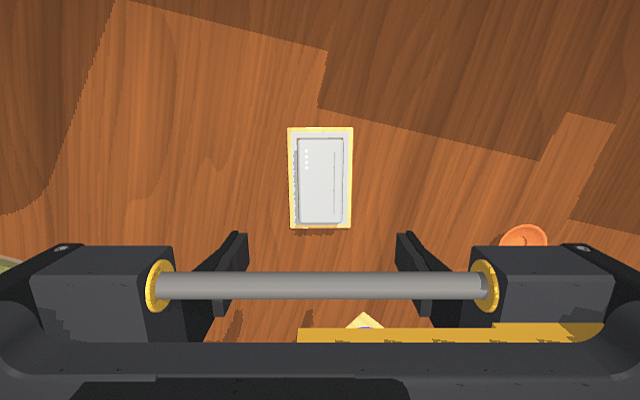

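The bank sits square on the silver outline: pad columns 288–352, bank columns 297–345. Next is the earbud case, turning the tool on the way out.

Call:
carry_out(plan=[{"fingers": -1,"dx": 0,"dy": 0.6,"dz": 0,"rx": 0,"ry": 0,"rz": 0},{"fingers": -1,"dx": 0,"dy": 0.9,"dz": 0,"rx": 0,"ry": 0,"rz": 0},{"fingers": -1,"dx": 0,"dy": 0.6,"dz": 0,"rx": 0,"ry": 0,"rz": 0.84},{"fingers": -1,"dx": 0,"dy": 0,"dz": 0,"rx": 0,"ry": 0,"rz": 0.85},{"fingers": -1,"dx": 0,"dy": 0,"dz": 0,"rx": 0,"ry": 0,"rz": 0.85},{"fingers": -1,"dx": 0,"dy": 0,"dz": 0,"rx": 0,"ry": 0,"rz": 0.85},{"fingers": -1,"dx": 0,"dy": 0,"dz": 0,"rx": 0,"ry": 0,"rz": 0.85},{"fingers": -1,"dx": 0,"dy": 0,"dz": 0,"rx": 0,"ry": 0,"rz": 0.85},{"fingers": -1,"dx": 0,"dy": 0,"dz": 0,"rx": 0,"ry": 0,"rz": 0.85},{"fingers": -1,"dx": 0,"dy": 0,"dz": 0,"rx": 0,"ry": 0,"rz": 0.85},{"fingers": -1,"dx": 0,"dy": 0,"dz": 0,"rx": 0,"ry": 0,"rz": 0.82},{"fingers": -1,"dx": 0,"dy": 0,"dz": 0,"rx": 0,"ry": 0,"rz": 0}])

```text
time_s: 12.55
tool_pos: [0.4329, 0.3161, 0.1793]
tool_rot: [179.9, 0.1, 27.0]
force: [-0.6, 0.8, -0.5]
grip_width: 0.0871
```

```bash
python3 -c "
from h import *
go(.4695,-.076,.18,26.9)
"
```

```text
t 12.55 pose [0.4329 0.3161 0.1793] [1.7993e+02 9.0000e-02 2.6960e+01] grip 0.0871 F [-0.6  0.8 -0.5]
rot units rx ry rz [0.007 0.009 0.006] | shift units after rot [-4.824 12.209 -0.023] q1,q7 [ -57. -100.]
```

Call:
carry_out(plan=[{"fingers": -1,"dx": -0.2,"dy": 0.5,"dz": 0,"rx": 0,"ry": 0,"rz": 0},{"fingers": -1,"dx": -0.38,"dy": 0.95,"dz": 0,"rx": 0,"ry": 0,"rz": 0},{"fingers": -1,"dx": -0.38,"dy": 0.95,"dz": 0,"rx": 0,"ry": 0,"rz": 0},{"fingers": -1,"dx": -0.38,"dy": 0.95,"dz": 0,"rx": 0,"ry": 0,"rz": 0},{"fingers": -1,"dx": -0.38,"dy": 0.95,"dz": 0,"rx": 0,"ry": 0,"rz": 0},{"fingers": -1,"dx": -0.38,"dy": 0.95,"dz": 0,"rx": 0,"ry": 0,"rz": 0},{"fingers": -1,"dx": -0.38,"dy": 0.95,"dz": 0,"rx": 0,"ry": 0,"rz": 0},{"fingers": -1,"dx": -0.38,"dy": 0.95,"dz": 0,"rx": 0,"ry": 0,"rz": 0},{"fingers": -1,"dx": -0.38,"dy": 0.95,"dz": 0,"rx": 0,"ry": 0,"rz": 0},{"fingers": -1,"dx": -0.38,"dy": 0.95,"dz": 0,"rx": 0,"ry": 0,"rz": 0},{"fingers": -1,"dx": -0.38,"dy": 0.95,"dz": 0,"rx": 0,"ry": 0,"rz": 0},{"fingers": -1,"dx": -0.38,"dy": 0.95,"dz": 0,"rx": 0,"ry": 0,"rz": 0}])

```text
time_s: 14.05
tool_pos: [0.4633, -0.038, 0.1804]
tool_rot: [-180.0, -0.0, 27.0]
force: [1.1, 0.1, 0.8]
grip_width: 0.0872
```

Call:
carry_out(plan=[{"fingers": -1,"dx": -0.38,"dy": 0.75,"dz": 0,"rx": 0,"ry": 0,"rz": 0},{"fingers": -1,"dx": -0.08,"dy": 0.5,"dz": 0,"rx": 0,"ry": 0,"rz": 0},{"fingers": -1,"dx": 0,"dy": 0,"dz": 0,"rx": 0,"ry": 0,"rz": 0},{"fingers": -1,"dx": 0,"dy": 0,"dz": 0,"rx": 0,"ry": 0,"rz": 0}])

```text
time_s: 14.55
tool_pos: [0.4681, -0.0752, 0.1803]
tool_rot: [-180.0, 0.0, 27.0]
force: [-0.3, -0.7, -0.3]
grip_width: 0.0873
```

```bash
python3 -c "
from h import *
go(.4695,-.076,.18,26.9)
i,K,W=cam('wrist'); save('w7.png',i);np.savez('w7.npz',i=i,K=K,W=W)
rect(i,K,W,(280,120,360,225),lambda h,s,v:(v<60),.02,'case')
"
```

```text
t 14.55 pose [ 0.4681 -0.0752  0.1803] [-1.7996e+02  2.0000e-02  2.6960e+01] grip 0.0873 F [-0.3 -0.7 -0.3]
rot units rx ry rz [-0.004  0.002  0.005] | shift units after rot [0.03  0.046 0.011] q1,q7 [-37. -59.]
case px [324. 180.] ctr mm [470.3 -76.5] dims [60.1 44.7] ang 27.0
```

View pics/w7.png

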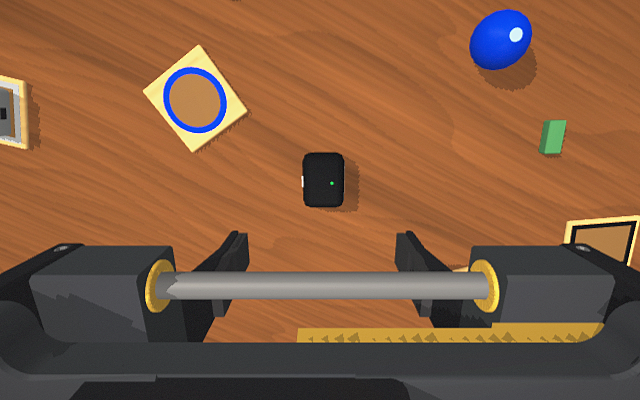

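The case is at (324,180), in line with the tool. Going down on it.

Call:
carry_out(plan=[{"fingers": -1,"dx": 0.05,"dy": 0.07,"dz": 0.5,"rx": 0,"ry": 0,"rz": 0},{"fingers": -1,"dx": 0,"dy": 0,"dz": 0.9,"rx": 0,"ry": 0,"rz": 0},{"fingers": -1,"dx": 0,"dy": 0,"dz": 0.9,"rx": 0,"ry": 0,"rz": 0},{"fingers": -1,"dx": 0,"dy": 0,"dz": 0.9,"rx": 0,"ry": 0,"rz": 0},{"fingers": -1,"dx": 0,"dy": 0,"dz": 0.9,"rx": 0,"ry": 0,"rz": 0},{"fingers": -1,"dx": 0,"dy": 0,"dz": 0.7,"rx": 0,"ry": 0,"rz": 0},{"fingers": -1,"dx": 0,"dy": 0,"dz": 0.5,"rx": 0,"ry": 0,"rz": 0},{"fingers": -1,"dx": 0,"dy": 0,"dz": 0.3,"rx": 0,"ry": 0,"rz": 0},{"fingers": -1,"dx": 0,"dy": 0,"dz": 0.15,"rx": 0,"ry": 0,"rz": 0},{"fingers": -1,"dx": 0,"dy": 0,"dz": 0,"rx": 0,"ry": 0,"rz": 0},{"fingers": -1,"dx": 0,"dy": 0,"dz": 0,"rx": 0,"ry": 0,"rz": 0}])

```text
time_s: 15.98
tool_pos: [0.4714, -0.0767, 0.0086]
tool_rot: [180.0, -0.1, 26.9]
force: [0.8, 0.1, -0.6]
grip_width: 0.0871
```

```bash
python3 -c "
from h import *
go(.4703,-.0765,.0025,27)
i,K,W=cam('wrist'); save('w8.png',i,(160,100,480,350),2)
"
```

```text
t 15.97 pose [ 0.4714 -0.0767  0.0086] [ 1.7998e+02 -7.0000e-02  2.6910e+01] grip 0.0871 F [ 0.8  0.1 -0.6]
rot units rx ry rz [ 0.002 -0.007 -0.009] | shift units after rot [-0.029 -0.021  0.203] q1,q7 [-33. -47.]
```

View pics/w8.png

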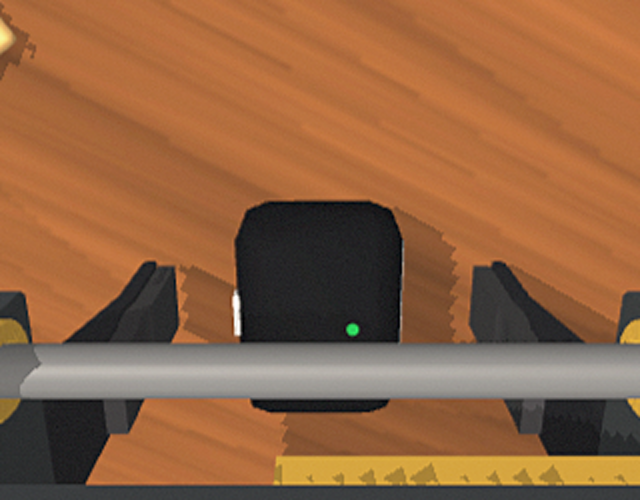

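The case is centred between the jaws. Lowering and gripping.

Call:
carry_out(plan=[{"fingers": -1,"dx": -0.03,"dy": -0.02,"dz": 0.14,"rx": 0,"ry": 0,"rz": 0},{"fingers": -1,"dx": 0,"dy": 0,"dz": 0.06,"rx": 0,"ry": 0,"rz": 0},{"fingers": 1,"dx": 0,"dy": 0,"dz": 0,"rx": 0,"ry": 0,"rz": 0},{"fingers": 1,"dx": 0,"dy": 0,"dz": 0,"rx": 0,"ry": 0,"rz": 0},{"fingers": 1,"dx": 0,"dy": 0,"dz": 0,"rx": 0,"ry": 0,"rz": 0},{"fingers": 1,"dx": 0,"dy": 0,"dz": 0,"rx": 0,"ry": 0,"rz": 0},{"fingers": 1,"dx": 0,"dy": 0,"dz": 0,"rx": 0,"ry": 0,"rz": 0},{"fingers": 1,"dx": 0,"dy": 0,"dz": 0,"rx": 0,"ry": 0,"rz": 0},{"fingers": 1,"dx": 0,"dy": 0,"dz": 0,"rx": 0,"ry": 0,"rz": 0}], force=15)

```text
time_s: 17.15
tool_pos: [0.4698, -0.0765, 0.0021]
tool_rot: [-180.0, -0.0, 26.9]
force: [0.0, 0.4, 0.8]
grip_width: 0.0461
```

Call:
carry_out(plan=[{"fingers": 1,"dx": 0,"dy": 0,"dz": -0.3,"rx": 0,"ry": 0,"rz": 0},{"fingers": 1,"dx": 0,"dy": 0,"dz": -0.8,"rx": 0,"ry": 0,"rz": 0},{"fingers": 1,"dx": 0,"dy": 0,"dz": -1,"rx": 0,"ry": 0,"rz": 0},{"fingers": 1,"dx": 0,"dy": 0,"dz": -1,"rx": 0,"ry": 0,"rz": 0},{"fingers": 1,"dx": 0,"dy": 0,"dz": -0.6,"rx": 0,"ry": 0,"rz": 0},{"fingers": 1,"dx": 0,"dy": 0,"dz": 0,"rx": 0,"ry": 0,"rz": 0},{"fingers": 1,"dx": 0,"dy": 0,"dz": 0,"rx": 0,"ry": 0,"rz": 0}])

```text
time_s: 18.02
tool_pos: [0.4692, -0.0765, 0.1125]
tool_rot: [-180.0, 0.0, 26.9]
force: [-0.4, 0.7, -1.3]
grip_width: 0.0459
```

```bash
python3 -c "
from h import *
go(.5485,-.416,.12,122.2)
i,K,W=cam('wrist'); save('w9.png',i,(160,100,480,350),2)
i,K,W=cam('top'); save('t9.png',i,(150,100,500,300),2)
rect(i,K,W,(172,222,245,280),lambda h,s,v:((v>150)&(s<130)),.005,'pad')
rect(i,K,W,(172,222,245,280),lambda h,s,v:((v>150)&(s<25)),.015,'bank+outl')
"
```

```text
t 18.02 pose [ 0.4692 -0.0765  0.1125] [-1.7997e+02  4.0000e-02  2.6910e+01] grip 0.0459 F [-0.4  0.7 -1.3]
rot units rx ry rz [-6.000e-03  0.000e+00 -9.529e+00] | shift units after rot [-10.987  -3.793  -0.251] q1,q7 [-38. -55.]
pad px [208. 250.] ctr mm [368.4 299.8] dims [ 71.5 115.6] ang 13.3
bank+outl px [206. 251.] ctr mm [366.5 302.3] dims [60.7 95. ] ang 13.3
```

View pics/w9.png

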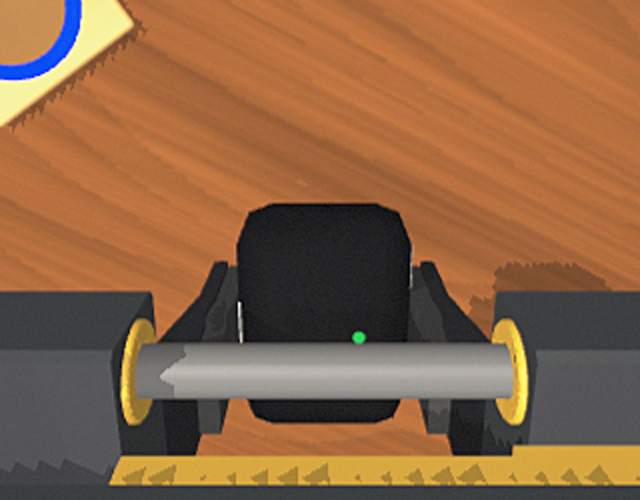

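View pics/t9.png

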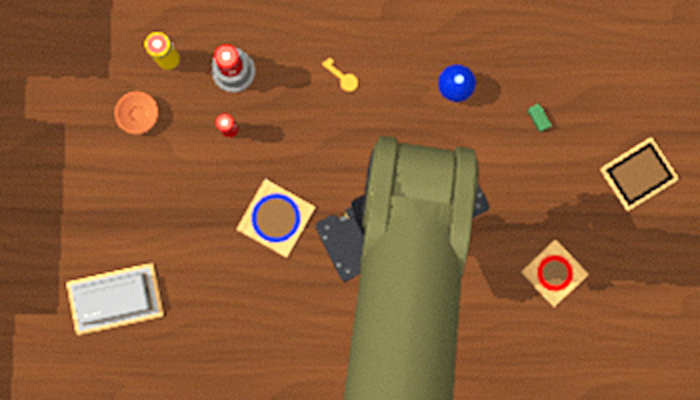

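The case is held straight. Turning it towards its pad.

Call:
carry_out(plan=[{"fingers": 1,"dx": 0,"dy": 0,"dz": 0,"rx": 0,"ry": 0,"rz": -0.6},{"fingers": 1,"dx": 0,"dy": 0,"dz": 0,"rx": 0,"ry": 0,"rz": -0.85},{"fingers": 1,"dx": 0,"dy": 0,"dz": 0,"rx": 0,"ry": 0,"rz": -0.85},{"fingers": 1,"dx": 0,"dy": 0,"dz": 0,"rx": 0,"ry": 0,"rz": -0.85},{"fingers": 1,"dx": 0,"dy": 0,"dz": 0,"rx": 0,"ry": 0,"rz": -0.85},{"fingers": 1,"dx": 0,"dy": 0,"dz": 0,"rx": 0,"ry": 0,"rz": -0.85},{"fingers": 1,"dx": 0,"dy": 0,"dz": 0,"rx": 0,"ry": 0,"rz": -0.85},{"fingers": 1,"dx": 0,"dy": 0,"dz": 0,"rx": 0,"ry": 0,"rz": -0.85},{"fingers": 1,"dx": 0,"dy": 0,"dz": 0,"rx": 0,"ry": 0,"rz": -0.85},{"fingers": 1,"dx": 0,"dy": 0,"dz": 0,"rx": 0,"ry": 0,"rz": -0.85},{"fingers": 1,"dx": 0,"dy": 0,"dz": 0,"rx": 0,"ry": 0,"rz": -0.85},{"fingers": 1,"dx": 0,"dy": 0,"dz": 0,"rx": 0,"ry": 0,"rz": -0.43}])

```text
time_s: 19.62
tool_pos: [0.469, -0.0767, 0.1121]
tool_rot: [-179.9, -0.0, 122.4]
force: [-0.0, -0.5, -0.6]
grip_width: 0.0456
```

Call:
carry_out(plan=[{"fingers": 1,"dx": -0.5,"dy": -0.17,"dz": 0,"rx": 0,"ry": 0,"rz": 0},{"fingers": 1,"dx": -0.95,"dy": -0.33,"dz": 0,"rx": 0,"ry": 0,"rz": 0},{"fingers": 1,"dx": -0.95,"dy": -0.33,"dz": 0,"rx": 0,"ry": 0,"rz": 0},{"fingers": 1,"dx": -0.95,"dy": -0.33,"dz": 0,"rx": 0,"ry": 0,"rz": 0},{"fingers": 1,"dx": -0.95,"dy": -0.33,"dz": 0,"rx": 0,"ry": 0,"rz": 0},{"fingers": 1,"dx": -0.95,"dy": -0.33,"dz": 0,"rx": 0,"ry": 0,"rz": 0},{"fingers": 1,"dx": -0.95,"dy": -0.33,"dz": 0,"rx": 0,"ry": 0,"rz": 0},{"fingers": 1,"dx": -0.95,"dy": -0.33,"dz": 0,"rx": 0,"ry": 0,"rz": 0},{"fingers": 1,"dx": -0.95,"dy": -0.33,"dz": 0,"rx": 0,"ry": 0,"rz": 0},{"fingers": 1,"dx": -0.9,"dy": -0.3,"dz": 0,"rx": 0,"ry": 0,"rz": 0},{"fingers": 1,"dx": -0.5,"dy": -0.17,"dz": 0,"rx": 0,"ry": 0,"rz": 0},{"fingers": 1,"dx": 0,"dy": 0,"dz": 0,"rx": 0,"ry": 0,"rz": 0}])

```text
time_s: 21.12
tool_pos: [0.5376, -0.371, 0.1122]
tool_rot: [-179.9, -0.0, 122.1]
force: [0.9, -0.5, -0.7]
grip_width: 0.046
```

```bash
python3 -c "
from h import *
go(.5485,-.416,.08,122.2)
i,K,W=cam('wrist'); save('w10.png',i);np.savez('w10.npz',i=i,K=K,W=W)
"
```

```text
t 21.12 pose [ 0.5376 -0.371   0.1122] [-1.7991e+02 -4.0000e-02  1.2211e+02] grip 0.046 F [ 0.9 -0.5 -0.7]
rot units rx ry rz [-0.009 -0.004 -0.009] | shift units after rot [-1.463 -0.493  1.074] q1,q7 [-3. 81.]
```

View pics/w10.png

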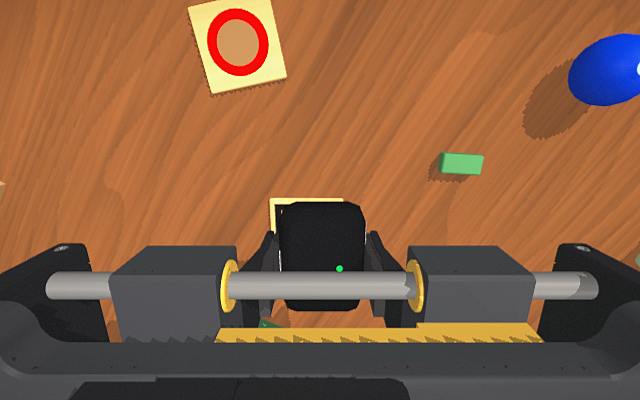

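Call:
carry_out(plan=[{"fingers": 1,"dx": -0.5,"dy": -0.17,"dz": 0,"rx": 0,"ry": 0,"rz": 0},{"fingers": 1,"dx": -0.6,"dy": -0.2,"dz": 0,"rx": 0,"ry": 0,"rz": 0},{"fingers": 1,"dx": -0.36,"dy": -0.12,"dz": 0,"rx": 0,"ry": 0,"rz": 0},{"fingers": 1,"dx": 0,"dy": 0,"dz": 0,"rx": 0,"ry": 0,"rz": 0},{"fingers": 1,"dx": 0,"dy": 0,"dz": 0,"rx": 0,"ry": 0,"rz": 0}])

```text
time_s: 21.8
tool_pos: [0.5494, -0.4144, 0.1129]
tool_rot: [180.0, -0.0, 122.2]
force: [-0.5, -0.4, -1.1]
grip_width: 0.0459
```

```bash
python3 -c "
from h import *
go(.5485,-.416,.08,122.2)
i,K,W=cam('wrist'); save('w11.png',i,(200,100,440,340),2.5);np.savez('w11.npz',i=i,K=K,W=W)
"
```

```text
t 21.8 pose [ 0.5494 -0.4144  0.1129] [ 1.7998e+02 -4.0000e-02  1.2223e+02] grip 0.0459 F [-0.5 -0.4 -1.1]
rot units rx ry rz [ 0.002 -0.004  0.003] | shift units after rot [-0.031 -0.053  1.096] q1,q7 [ 2. 84.]
```

View pics/w11.png

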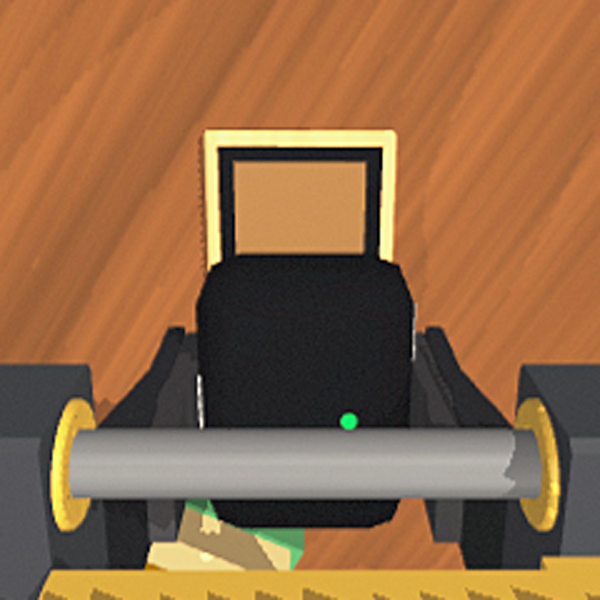

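```bash
cat >>h.py <<'E'
def tl(px,z,f):
    d=np.load(f); W=d['W'];K=d['K']; p=ray(px,K,W,z)
    return p
def intool(P):
    o=sensors.get_obs(); M=R.from_euler('xyz',o["tool_rot"],degrees=True).as_matrix()
    return np.round((np.atleast_2d(P)-o["tool_pos"])@M*1000,1)
E
python3 - <<'E'
from h import *
f='w11.npz'
print(intool(tl([[281.6,152],[358.4,152]],.005,f)), "pad far corners in tool")
# case silhouette: case bottom = tcp z-.0021 ; top at +.026
zb=.1129-.0021
for r,zz in ((202,zb+.013),(202,zb+.009),(311,zb+.013),(311,zb+.02)): print(r,zz,intool(tl([[321,r]],zz,f)))
d=np.load(f); g=cv2.cvtColor(d['i'],cv2.COLOR_RGB2GRAY)
print(g[145:158,300].tolist(), g[165,274:290].tolist(), g[165,350:368].tolist())
E
```

```text
[[ 41.1 -35.8 107.9]
 [ 41.   33.2 108. ]] pad far corners in tool
202 0.1238 [[ 31.6  -0.1 -10.8]]
202 0.11979999999999999 [[30.3 -0.1 -6.8]]
311 0.1238 [[-36.3  -0.2 -10.9]]
311 0.1308 [[-31.   -0.1 -17.9]]
[124, 123, 121, 120, 118, 121, 95, 232, 242, 238, 237, 241, 241] [129, 135, 129, 132, 133, 121, 94, 113, 212, 238, 236, 241, 237, 96, 23, 36] [33, 26, 2, 245, 243, 236, 236, 244, 167, 124, 129, 125, 124, 122, 123, 125, 129, 129]
```

Call:
carry_out(plan=[{"fingers": 1,"dx": -0.05,"dy": -0.05,"dz": 0.5,"rx": 0,"ry": 0,"rz": 0},{"fingers": 1,"dx": 0,"dy": 0,"dz": 0.9,"rx": 0,"ry": 0,"rz": 0},{"fingers": 1,"dx": 0,"dy": 0,"dz": 0.8,"rx": 0,"ry": 0,"rz": 0},{"fingers": 1,"dx": 0,"dy": 0,"dz": 0.6,"rx": 0,"ry": 0,"rz": 0},{"fingers": 1,"dx": 0,"dy": 0,"dz": 0.3,"rx": 0,"ry": 0,"rz": 0},{"fingers": 1,"dx": 0,"dy": 0,"dz": 0.2,"rx": 0,"ry": 0,"rz": 0},{"fingers": 1,"dx": 0,"dy": 0,"dz": 0,"rx": 0,"ry": 0,"rz": 0},{"fingers": 1,"dx": 0,"dy": 0,"dz": 0,"rx": 0,"ry": 0,"rz": 0}])

```text
time_s: 22.85
tool_pos: [0.5493, -0.4175, 0.0149]
tool_rot: [180.0, 0.1, 122.2]
force: [-0.1, 0.6, -0.6]
grip_width: 0.0457
```

```bash
python3 -c "
from h import *
go(.5485,-.416,.0071,122.2)
i,K,W=cam('wrist'); save('w12.png',i,(200,100,440,340),2.5);np.savez('w12.npz',i=i,K=K,W=W)
g=cv2.cvtColor(i,cv2.COLOR_RGB2GRAY)
"
```

```text
t 22.85 pose [ 0.5493 -0.4175  0.0149] [1.7997e+02 7.0000e-02 1.2221e+02] grip 0.0457 F [-0.1  0.6 -0.6]
rot units rx ry rz [0.003 0.007 0.001] | shift units after rot [0.057 0.006 0.258] q1,q7 [ 4. 87.]
```

View pics/w12.png

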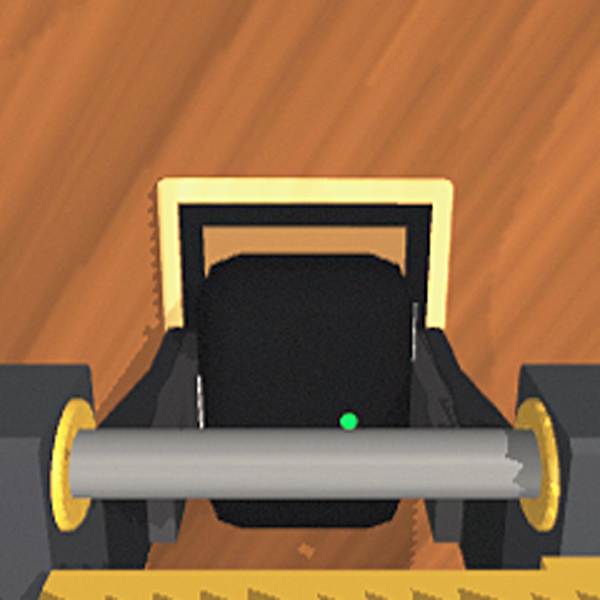

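```bash
python3 -c "
from h import *
f='w12.npz'
print(intool(tl([[263.2,171.6],[381.6,171.6]],.005,f)))
g=cv2.cvtColor(np.load(f)['i'],cv2.COLOR_RGB2GRAY); print(g[164:190,320].tolist())
for r,zz in ((202,.013),(202,.009)): print(intool(tl([[321,r]],.0128+zz,f)))
"
```

```text
[[ 43.7 -33.7   9.8]
 [ 43.7  35.4   9.9]]
[133, 132, 133, 131, 130, 126, 112, 204, 232, 234, 233, 233, 233, 232, 234, 242, 221, 104, 18, 34, 31, 37, 32, 35, 31, 21]
[[ 31.7   0.1 -11. ]]
[[30.4  0.1 -6.9]]
```

Call:
carry_out(plan=[{"fingers": 1,"dx": 0.02,"dy": 0.02,"dz": 0.12,"rx": 0,"ry": 0,"rz": 0},{"fingers": 1,"dx": 0,"dy": 0,"dz": 0.07,"rx": 0,"ry": 0,"rz": 0},{"fingers": 1,"dx": 0,"dy": 0,"dz": 0.03,"rx": 0,"ry": 0,"rz": 0},{"fingers": 1,"dx": 0,"dy": 0,"dz": 0.01,"rx": 0,"ry": 0,"rz": 0},{"fingers": 1,"dx": 0,"dy": 0,"dz": 0,"rx": 0,"ry": 0,"rz": 0},{"fingers": 1,"dx": 0,"dy": 0,"dz": 0,"rx": 0,"ry": 0,"rz": 0}])

```text
time_s: 23.65
tool_pos: [0.5491, -0.4163, 0.0072]
tool_rot: [180.0, 0.0, 122.2]
force: [0.0, 0.5, 0.8]
grip_width: 0.046
```

Contact made. Releasing and rising.

Call:
carry_out(plan=[{"fingers": 1,"dx": 0,"dy": 0,"dz": 0,"rx": 0,"ry": 0,"rz": 0},{"fingers": -0.2,"dx": 0,"dy": 0,"dz": 0,"rx": 0,"ry": 0,"rz": 0},{"fingers": -0.5,"dx": 0,"dy": 0,"dz": 0,"rx": 0,"ry": 0,"rz": 0},{"fingers": -1,"dx": 0,"dy": 0,"dz": 0,"rx": 0,"ry": 0,"rz": 0},{"fingers": -1,"dx": 0,"dy": 0,"dz": 0,"rx": 0,"ry": 0,"rz": 0},{"fingers": -1,"dx": 0,"dy": 0,"dz": 0,"rx": 0,"ry": 0,"rz": 0}])

```text
time_s: 24.4
tool_pos: [0.549, -0.4163, 0.0072]
tool_rot: [180.0, 0.0, 122.2]
force: [-0.7, 0.1, -0.2]
grip_width: 0.0829
```

Call:
carry_out(plan=[{"fingers": -1,"dx": 0,"dy": 0,"dz": -0.3,"rx": 0,"ry": 0,"rz": 0},{"fingers": -1,"dx": 0,"dy": 0,"dz": -0.8,"rx": 0,"ry": 0,"rz": 0},{"fingers": -1,"dx": 0,"dy": 0,"dz": -1,"rx": 0,"ry": 0,"rz": 0},{"fingers": -1,"dx": 0,"dy": 0,"dz": -1,"rx": 0,"ry": 0,"rz": 0},{"fingers": -1,"dx": 0,"dy": 0,"dz": -1,"rx": 0,"ry": 0,"rz": 0},{"fingers": -1,"dx": 0,"dy": 0,"dz": -1,"rx": 0,"ry": 0,"rz": 0},{"fingers": -1,"dx": 0,"dy": 0,"dz": -1,"rx": 0,"ry": 0,"rz": 0},{"fingers": -1,"dx": 0,"dy": 0,"dz": -0.4,"rx": 0,"ry": 0,"rz": 0},{"fingers": -1,"dx": 0,"dy": 0,"dz": 0,"rx": 0,"ry": 0,"rz": 0}])

```text
time_s: 25.52
tool_pos: [0.5492, -0.4167, 0.2036]
tool_rot: [179.9, 0.1, 122.2]
force: [-0.5, 0.6, -0.4]
grip_width: 0.0867
```

```bash
python3 -c "
from h import *
go(.669,-.1615,.20,76)
i,K,W=cam('wrist'); save('w13.png',i);np.savez('w13.npz',i=i,K=K,W=W)
rect(i,K,W,(250,80,395,235),lambda h,s,v:((v>150)&(s<140)),.005,'pad')
i,K,W=cam('top'); save('t13.png',i,(420,130,520,230),5)
"
```

```text
t 25.52 pose [ 0.5492 -0.4167  0.2036] [1.7993e+02 1.1000e-01 1.2220e+02] grip 0.0867 F [-0.5  0.6 -0.4]
rot units rx ry rz [0.011 0.008 4.62 ] | shift units after rot [9.221 1.816 0.119] q1,q7 [ 2. 82.]
pad px [322. 174.] ctr mm [ 550.2 -416.7] dims [69.1 85.1] ang 32.0
```

View pics/w13.png

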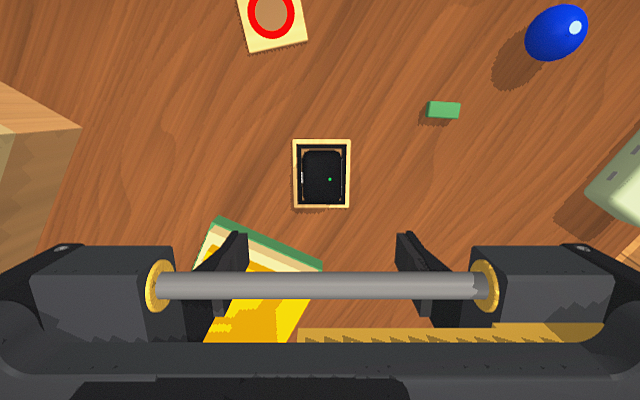

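The case is centred and square in its outline: pad (322,174), case about (322,177). Next the paperweight; keeping the tool yaw, since the ball is round.

```bash
python3 -c "
from h import *
go(.669,-.1615,.18,122.2)
"
```

```text
t 25.62 pose [ 0.5486 -0.4158  0.2012] [-1.7998e+02 -8.0000e-02  1.2221e+02] grip 0.0871 F [ 0.2  0.1 -1.1]
rot units rx ry rz [-0.002 -0.008  0.001] | shift units after rot [5.035 7.912 0.708] q1,q7 [ 2. 82.]
```

Call:
carry_out(plan=[{"fingers": -1,"dx": 0.3,"dy": 0.4,"dz": 0,"rx": 0,"ry": 0,"rz": 0},{"fingers": -1,"dx": 0.55,"dy": 0.88,"dz": 0,"rx": 0,"ry": 0,"rz": 0},{"fingers": -1,"dx": 0.55,"dy": 0.88,"dz": 0,"rx": 0,"ry": 0,"rz": 0},{"fingers": -1,"dx": 0.55,"dy": 0.88,"dz": 0.1,"rx": 0,"ry": 0,"rz": 0},{"fingers": -1,"dx": 0.55,"dy": 0.88,"dz": 0.1,"rx": 0,"ry": 0,"rz": 0},{"fingers": -1,"dx": 0.55,"dy": 0.88,"dz": 0.1,"rx": 0,"ry": 0,"rz": 0},{"fingers": -1,"dx": 0.55,"dy": 0.88,"dz": 0.1,"rx": 0,"ry": 0,"rz": 0},{"fingers": -1,"dx": 0.55,"dy": 0.88,"dz": 0.1,"rx": 0,"ry": 0,"rz": 0},{"fingers": -1,"dx": 0.55,"dy": 0.88,"dz": 0.1,"rx": 0,"ry": 0,"rz": 0},{"fingers": -1,"dx": 0.35,"dy": 0.47,"dz": 0.1,"rx": 0,"ry": 0,"rz": 0},{"fingers": -1,"dx": 0,"dy": 0,"dz": 0,"rx": 0,"ry": 0,"rz": 0},{"fingers": -1,"dx": 0,"dy": 0,"dz": 0,"rx": 0,"ry": 0,"rz": 0}])

```text
time_s: 27.12
tool_pos: [0.6682, -0.1634, 0.1812]
tool_rot: [-179.9, 0.0, 122.1]
force: [-0.1, -0.3, -0.3]
grip_width: 0.0874
```

```bash
python3 -c "
from h import *
go(.669,-.1615,.18,122.2)
i,K,W=cam('wrist'); save('w14.png',i);np.savez('w14.npz',i=i,K=K,W=W)
r=rect(i,K,W,(270,120,380,235),lambda h,s,v:(h>105)&(h<130)&(s>120),.023,'ball@23')
print(intool(np.r_[np.array(r[0])/1000,.023]))
i,K,W=cam('top'); rect(i,K,W,(420,130,520,230),lambda h,s,v:((v>150)&(s<140)),.005,'padtop')
"
```

```text
t 27.12 pose [ 0.6682 -0.1634  0.1812] [-1.7994e+02  4.0000e-02  1.2210e+02] grip 0.0874 F [-0.1 -0.3 -0.3]
rot units rx ry rz [-0.006  0.004 -0.01 ] | shift units after rot [0.038 0.056 0.04 ] q1,q7 [-20.  58.]
ball@23 px [324. 184.] ctr mm [ 671.5 -163.4] dims [50.4 52.2] ang 33.5
[[ -1.3   3.  158.4]]
padtop px [516. 190.] ctr mm [ 539.  -545.2] dims [ 22.2 147.6] ang 88.0
```

View pics/w14.png

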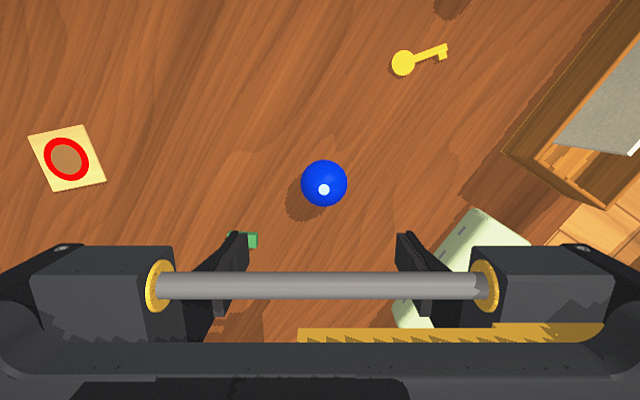

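```bash
python3 -c "
from h import *
f='w14.npz'
print(intool(tl([[257,233],[257,247]],.01,f)))
print(intool(tl([[470,207],[395,310],[528,238],[470,207],[395,310]],.05,f)))
print(tl([[470,207],[395,310]],.04,f))
"
```

```text
[[-64.7 -77.4 171.6]
 [-83.2 -78.5 171.6]]
[[ -18.2  152.9  131.5]
 [-143.    84.6  131.6]
 [ -52.8  219.3  131.5]
 [ -18.2  152.9  131.5]
 [-143.    84.6  131.6]]
[[ 0.81372689 -0.09823159  0.04      ]
 [ 0.82237725 -0.24506719  0.04      ]]
```

Call:
carry_out(plan=[{"fingers": -1,"dx": -0.03,"dy": 0.1,"dz": 0.5,"rx": 0,"ry": 0,"rz": 0},{"fingers": -1,"dx": 0,"dy": 0,"dz": 0.9,"rx": 0,"ry": 0,"rz": 0},{"fingers": -1,"dx": 0,"dy": 0,"dz": 0.9,"rx": 0,"ry": 0,"rz": 0},{"fingers": -1,"dx": 0,"dy": 0,"dz": 0.9,"rx": 0,"ry": 0,"rz": 0},{"fingers": -1,"dx": 0,"dy": 0,"dz": 0.9,"rx": 0,"ry": 0,"rz": 0},{"fingers": -1,"dx": 0,"dy": 0,"dz": 0.8,"rx": 0,"ry": 0,"rz": 0},{"fingers": -1,"dx": 0,"dy": 0,"dz": 0.5,"rx": 0,"ry": 0,"rz": 0},{"fingers": -1,"dx": 0,"dy": 0,"dz": 0.3,"rx": 0,"ry": 0,"rz": 0},{"fingers": -1,"dx": 0,"dy": 0,"dz": 0.1,"rx": 0,"ry": 0,"rz": 0},{"fingers": -1,"dx": 0,"dy": 0,"dz": 0,"rx": 0,"ry": 0,"rz": 0},{"fingers": -1,"dx": 0,"dy": 0,"dz": 0,"rx": 0,"ry": 0,"rz": 0}])

```text
time_s: 28.6
tool_pos: [0.6727, -0.1609, 0.0081]
tool_rot: [179.9, 0.1, 122.2]
force: [0.9, 0.5, -0.9]
grip_width: 0.0869
```

```bash
python3 -c "
from h import *
go(.671,-.1630,.004,122.1)
i,K,W=cam('wrist'); save('w15.png',i,(160,100,480,350),2);np.savez('w15.npz',i=i,K=K,W=W)
"
```

```text
t 28.6 pose [ 0.6727 -0.1609  0.0081] [1.7993e+02 5.0000e-02 1.2221e+02] grip 0.0869 F [ 0.9  0.5 -0.9]
rot units rx ry rz [0.007 0.005 0.011] | shift units after rot [-0.03  -0.085  0.135] q1,q7 [-18.  62.]
```

View pics/w15.png

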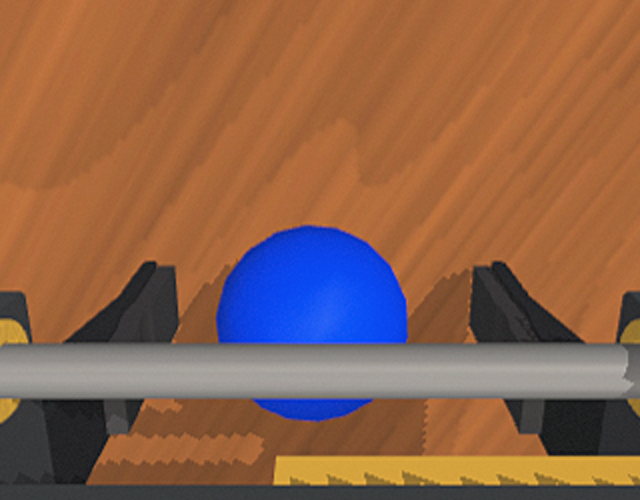

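Call:
carry_out(plan=[{"fingers": -1,"dx": 0,"dy": -0.08,"dz": 0.1,"rx": 0,"ry": 0,"rz": 0},{"fingers": -1,"dx": 0,"dy": 0,"dz": 0.04,"rx": 0,"ry": 0,"rz": 0},{"fingers": -0.2,"dx": 0,"dy": 0,"dz": 0,"rx": 0,"ry": 0,"rz": 0},{"fingers": 1,"dx": 0,"dy": 0,"dz": 0,"rx": 0,"ry": 0,"rz": 0},{"fingers": 1,"dx": 0,"dy": 0,"dz": 0,"rx": 0,"ry": 0,"rz": 0},{"fingers": 1,"dx": 0,"dy": 0,"dz": 0,"rx": 0,"ry": 0,"rz": 0},{"fingers": 1,"dx": 0,"dy": 0,"dz": 0,"rx": 0,"ry": 0,"rz": 0},{"fingers": 1,"dx": 0,"dy": 0,"dz": 0,"rx": 0,"ry": 0,"rz": 0},{"fingers": 1,"dx": 0,"dy": 0,"dz": 0,"rx": 0,"ry": 0,"rz": 0}], force=25)

```text
time_s: 29.78
tool_pos: [0.67, -0.162, 0.003]
tool_rot: [180.0, -0.0, 122.2]
force: [-0.1, 0.4, 1.2]
grip_width: 0.0502
```

Call:
carry_out(plan=[{"fingers": 1,"dx": 0,"dy": 0,"dz": -0.2,"rx": 0,"ry": 0,"rz": 0},{"fingers": 1,"dx": 0,"dy": 0,"dz": -0.5,"rx": 0,"ry": 0,"rz": 0},{"fingers": 1,"dx": 0,"dy": 0,"dz": -0.8,"rx": 0,"ry": 0,"rz": 0},{"fingers": 1,"dx": 0,"dy": 0,"dz": -0.8,"rx": 0,"ry": 0,"rz": 0},{"fingers": 1,"dx": 0,"dy": 0,"dz": -0.8,"rx": 0,"ry": 0,"rz": 0},{"fingers": 1,"dx": 0,"dy": 0,"dz": -0.5,"rx": 0,"ry": 0,"rz": 0},{"fingers": 1,"dx": 0,"dy": 0,"dz": 0,"rx": 0,"ry": 0,"rz": 0},{"fingers": 1,"dx": 0,"dy": 0,"dz": 0,"rx": 0,"ry": 0,"rz": 0}])

```text
time_s: 30.78
tool_pos: [0.6695, -0.1617, 0.1102]
tool_rot: [-180.0, -0.1, 122.2]
force: [-0.4, 1.3, -2.2]
grip_width: 0.0503
```

```bash
python3 -c "
from h import *
go(.483,.0855,.11,122.1)
i,K,W=cam('wrist'); save('w16.png',i,(160,100,480,350),2);np.savez('w16.npz',i=i,K=K,W=W)
"
```

```text
t 30.77 pose [ 0.6695 -0.1617  0.1102] [-1.7996e+02 -6.0000e-02  1.2221e+02] grip 0.0503 F [-0.4  1.3 -2.2]
rot units rx ry rz [-0.004 -0.006  0.011] | shift units after rot [ 1.0285e+01 -8.8800e-01  8.0000e-03] q1,q7 [-20.  60.]
```

View pics/w16.png

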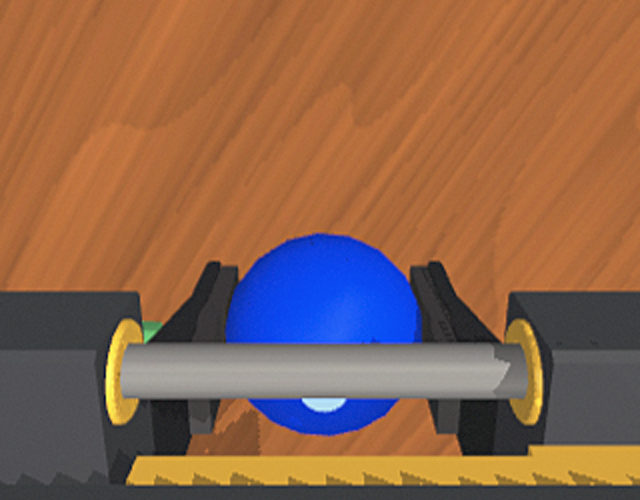

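Call:
carry_out(plan=[{"fingers": 1,"dx": 0.4,"dy": -0.04,"dz": 0,"rx": 0,"ry": 0,"rz": 0},{"fingers": 1,"dx": 0.8,"dy": -0.07,"dz": 0,"rx": 0,"ry": 0,"rz": 0},{"fingers": 1,"dx": 0.9,"dy": -0.08,"dz": 0,"rx": 0,"ry": 0,"rz": 0},{"fingers": 1,"dx": 0.9,"dy": -0.08,"dz": 0,"rx": 0,"ry": 0,"rz": 0},{"fingers": 1,"dx": 0.9,"dy": -0.08,"dz": 0,"rx": 0,"ry": 0,"rz": 0},{"fingers": 1,"dx": 0.9,"dy": -0.08,"dz": 0,"rx": 0,"ry": 0,"rz": 0},{"fingers": 1,"dx": 0.9,"dy": -0.08,"dz": 0,"rx": 0,"ry": 0,"rz": 0},{"fingers": 1,"dx": 0.9,"dy": -0.08,"dz": 0,"rx": 0,"ry": 0,"rz": 0},{"fingers": 1,"dx": 0.9,"dy": -0.08,"dz": 0,"rx": 0,"ry": 0,"rz": 0},{"fingers": 1,"dx": 0.9,"dy": -0.08,"dz": 0,"rx": 0,"ry": 0,"rz": 0},{"fingers": 1,"dx": 0.9,"dy": -0.08,"dz": 0,"rx": 0,"ry": 0,"rz": 0},{"fingers": 1,"dx": 0.7,"dy": -0.06,"dz": 0,"rx": 0,"ry": 0,"rz": 0}])

```text
time_s: 32.33
tool_pos: [0.4857, 0.079, 0.1104]
tool_rot: [-180.0, -0.1, 122.3]
force: [0.6, 0.8, -1.0]
grip_width: 0.05
```

Call:
carry_out(plan=[{"fingers": 1,"dx": 0.28,"dy": -0.08,"dz": 0,"rx": 0,"ry": 0,"rz": 0},{"fingers": 1,"dx": 0,"dy": 0,"dz": 0,"rx": 0,"ry": 0,"rz": 0},{"fingers": 1,"dx": 0,"dy": 0,"dz": 0,"rx": 0,"ry": 0,"rz": 0}])

```text
time_s: 32.7
tool_pos: [0.4814, 0.0826, 0.111]
tool_rot: [180.0, 0.0, 122.1]
force: [0.4, 0.0, -1.4]
grip_width: 0.0503
```

```bash
python3 -c "
from h import *
go(.483,.0855,.008,122.1)
i,K,W=cam('wrist'); save('w17.png',i,(160,80,480,330),2);np.savez('w17.npz',i=i,K=K,W=W)
"
```

```text
t 32.7 pose [0.4814 0.0826 0.111 ] [1.7998e+02 3.0000e-02 1.2214e+02] grip 0.0503 F [ 0.4  0.  -1.4]
rot units rx ry rz [0.002 0.003 0.004] | shift units after rot [0.056 0.096 3.434] q1,q7 [-55.  22.]
```

View pics/w17.png

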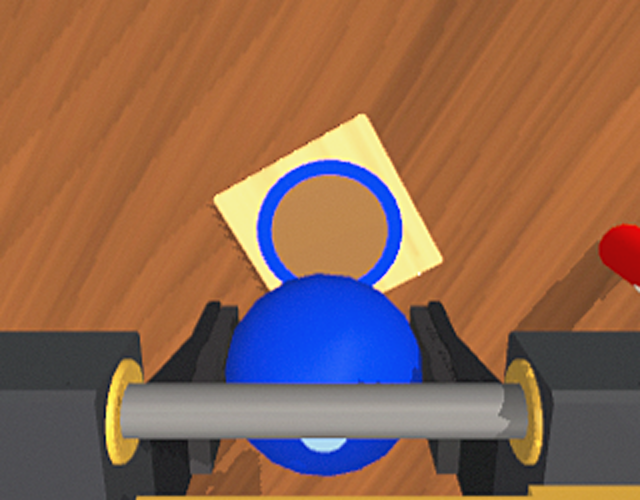

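```bash
python3 -c "
from h import *
f='w17.npz'
print('ring L R top',intool(tl([[288.5,195],[361,195],[324.7,159.5]],.005,f)))
d=np.load(f); i=d['i']; h=cv2.cvtColor(i,cv2.COLOR_RGB2HSV)
m=((h[...,0]>105)&(h[...,0]<130)&(h[...,1]>120)); m[222:]=0; m[:150]=0
ys,xs=np.nonzero(m); P=tl(np.c_[xs,ys].astype(float),.005,f)
# circle fit to outer hull of ring
c,_=cv2.findContours(m.astype(np.uint8),cv2.RETR_EXTERNAL,cv2.CHAIN_APPROX_NONE); c=max(c,key=len)[:,0]; c=c[c[:,1]<205]
Q=intool(tl(c.astype(float),.005,f))[:,:2]
A=np.c_[2*Q,np.ones(len(Q))]; s=np.linalg.lstsq(A,(Q**2).sum(1),rcond=None)[0]; print('circle',s[:2],np.sqrt(s[2]+s[0]**2+s[1]**2))
rect(i,d['K'],d['W'],(260,210,385,330),lambda h,s,v:(h>105)&(h<130)&(s>120),.13,'ball')
"
```

```text
ring L R top [[  1.6 -30.5 106. ]
 [  1.6  36.9 106. ]
 [ 34.8   3.1 106. ]]
circle [1.10345419 2.84700159] 33.289494657837686
ball px [322. 242.] ctr mm [475.6  93.2] dims [52.7 34.8] ang 32.1
```

Call:
carry_out(plan=[{"fingers": 1,"dx": 0.08,"dy": 0.1,"dz": 0.3,"rx": 0,"ry": 0,"rz": 0},{"fingers": 1,"dx": 0,"dy": 0,"dz": 0.7,"rx": 0,"ry": 0,"rz": 0},{"fingers": 1,"dx": 0,"dy": 0,"dz": 0.8,"rx": 0,"ry": 0,"rz": 0},{"fingers": 1,"dx": 0,"dy": 0,"dz": 0.6,"rx": 0,"ry": 0,"rz": 0},{"fingers": 1,"dx": 0,"dy": 0,"dz": 0.4,"rx": 0,"ry": 0,"rz": 0},{"fingers": 1,"dx": 0,"dy": 0,"dz": 0.25,"rx": 0,"ry": 0,"rz": 0},{"fingers": 1,"dx": 0,"dy": 0,"dz": 0.15,"rx": 0,"ry": 0,"rz": 0},{"fingers": 1,"dx": 0,"dy": 0,"dz": 0,"rx": 0,"ry": 0,"rz": 0},{"fingers": 1,"dx": 0,"dy": 0,"dz": 0,"rx": 0,"ry": 0,"rz": 0}])

```text
time_s: 33.88
tool_pos: [0.4827, 0.0872, 0.0154]
tool_rot: [179.9, -0.0, 122.2]
force: [0.1, 0.4, -1.8]
grip_width: 0.0499
```

```bash
python3 -c "
from h import *
go(.483,.0855,.008,122.1)
i,K,W=cam('wrist'); save('w18.png',i,(160,80,480,330),2);np.savez('w18.npz',i=i,K=K,W=W)
h=cv2.cvtColor(i,cv2.COLOR_RGB2HSV)
s,K,W=cam('scene'); save('s18.png',s,(290,150,420,260),5)
"
```

```text
t 33.88 pose [0.4827 0.0872 0.0154] [179.94  -0.   122.21] grip 0.0499 F [ 0.1  0.4 -1.8]
rot units rx ry rz [ 0.006 -0.     0.011] | shift units after rot [-0.053 -0.022  0.248] q1,q7 [-52.  29.]
```

View pics/w18.png

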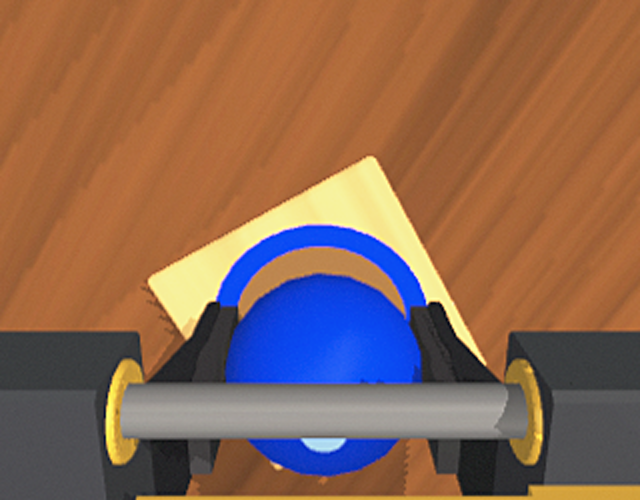

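View pics/s18.png

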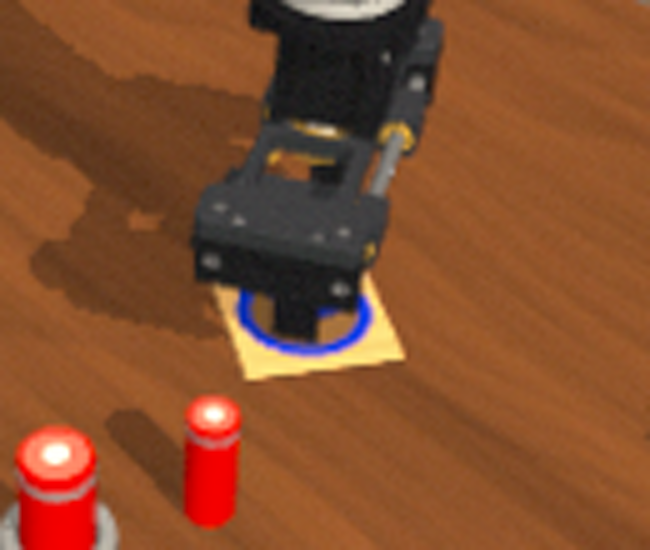

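```bash
python3 -c "
from h import *
f='w18.npz'
print('ring top, pad apex',intool(tl([[320.7,192.5],[346,158],[234,220]],.005,f)))
"
```

```text
ring top, pad apex [[ 30.9  -0.1  10.4]
 [ 51.6  14.6  10.4]
 [ 13.4 -53.4  10.3]]
```

Call:
carry_out(plan=[{"fingers": 1,"dx": -0.04,"dy": 0,"dz": 0.1,"rx": 0,"ry": 0,"rz": 0},{"fingers": 1,"dx": 0,"dy": 0,"dz": 0.07,"rx": 0,"ry": 0,"rz": 0},{"fingers": 1,"dx": 0,"dy": 0,"dz": 0.05,"rx": 0,"ry": 0,"rz": 0},{"fingers": 1,"dx": 0,"dy": 0,"dz": 0.02,"rx": 0,"ry": 0,"rz": 0},{"fingers": 1,"dx": 0,"dy": 0,"dz": 0,"rx": 0,"ry": 0,"rz": 0},{"fingers": 1,"dx": 0,"dy": 0,"dz": 0,"rx": 0,"ry": 0,"rz": 0}])

```text
time_s: 34.72
tool_pos: [0.4828, 0.086, 0.0079]
tool_rot: [-180.0, -0.0, 122.2]
force: [-3.0, -1.3, 2.5]
grip_width: 0.0499
```

Call:
carry_out(plan=[{"fingers": 0.2,"dx": 0,"dy": 0,"dz": 0,"rx": 0,"ry": 0,"rz": 0},{"fingers": 0,"dx": 0,"dy": 0,"dz": 0,"rx": 0,"ry": 0,"rz": 0},{"fingers": -0.3,"dx": 0,"dy": 0,"dz": 0,"rx": 0,"ry": 0,"rz": 0},{"fingers": -0.6,"dx": 0,"dy": 0,"dz": 0,"rx": 0,"ry": 0,"rz": 0},{"fingers": -1,"dx": 0,"dy": 0,"dz": 0,"rx": 0,"ry": 0,"rz": 0},{"fingers": -1,"dx": 0,"dy": 0,"dz": 0,"rx": 0,"ry": 0,"rz": 0},{"fingers": -1,"dx": 0,"dy": 0,"dz": 0,"rx": 0,"ry": 0,"rz": 0},{"fingers": -1,"dx": 0,"dy": 0,"dz": 0,"rx": 0,"ry": 0,"rz": 0}])

```text
time_s: 35.72
tool_pos: [0.4829, 0.086, 0.0078]
tool_rot: [180.0, -0.0, 122.2]
force: [-0.6, 0.6, 0.2]
grip_width: 0.0865
```

Call:
carry_out(plan=[{"fingers": -1,"dx": 0,"dy": 0,"dz": -0.3,"rx": 0,"ry": 0,"rz": 0},{"fingers": -1,"dx": 0,"dy": 0,"dz": -0.8,"rx": 0,"ry": 0,"rz": 0},{"fingers": -1,"dx": 0,"dy": 0,"dz": -1,"rx": 0,"ry": 0,"rz": 0},{"fingers": -1,"dx": 0,"dy": 0,"dz": -1,"rx": 0,"ry": 0,"rz": 0},{"fingers": -1,"dx": 0,"dy": 0,"dz": -1,"rx": 0,"ry": 0,"rz": 0},{"fingers": -1,"dx": 0,"dy": 0,"dz": -1,"rx": 0,"ry": 0,"rz": 0},{"fingers": -1,"dx": 0,"dy": 0,"dz": -1,"rx": 0,"ry": 0,"rz": 0},{"fingers": -1,"dx": 0,"dy": 0,"dz": -0.5,"rx": 0,"ry": 0,"rz": 0},{"fingers": -1,"dx": 0,"dy": 0,"dz": 0,"rx": 0,"ry": 0,"rz": 0},{"fingers": -1,"dx": 0,"dy": 0,"dz": 0,"rx": 0,"ry": 0,"rz": 0}])

```text
time_s: 36.98
tool_pos: [0.4822, 0.0858, 0.2047]
tool_rot: [-179.9, -0.0, 122.2]
force: [-0.2, 0.2, -0.1]
grip_width: 0.0864
```

```bash
python3 -c "
from h import *
go(.675,.146,.21,122.2)
i,K,W=cam('wrist'); save('w19.png',i);np.savez('w19.npz',i=i,K=K,W=W)
rect(i,K,W,(250,100,395,235),lambda h,s,v:((v>150)&(s<140)),.005,'pad')
s,K,W=cam('scene'); save('s19.png',s,(290,150,420,290),4)
"
```

```text
t 36.98 pose [0.4822 0.0858 0.2047] [-1.7990e+02 -2.0000e-02  1.2221e+02] grip 0.0864 F [-0.2  0.2 -0.1]
rot units rx ry rz [-0.01  -0.002  0.001] | shift units after rot [-1.727  6.507 -0.177] q1,q7 [-57.  18.]
pad px [323. 176.] ctr mm [484.7  85.1] dims [80.3 80.3] ang 61.4
```

View pics/w19.png

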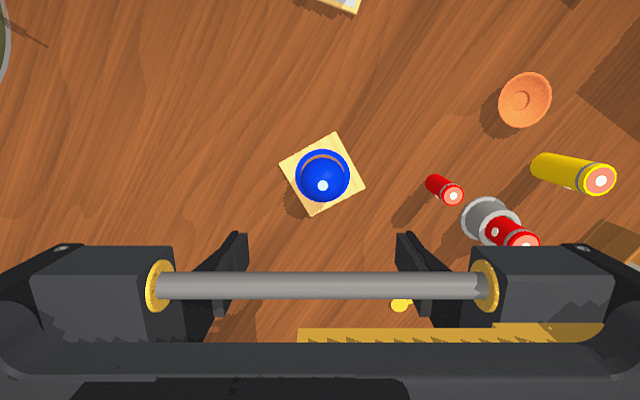

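View pics/s19.png

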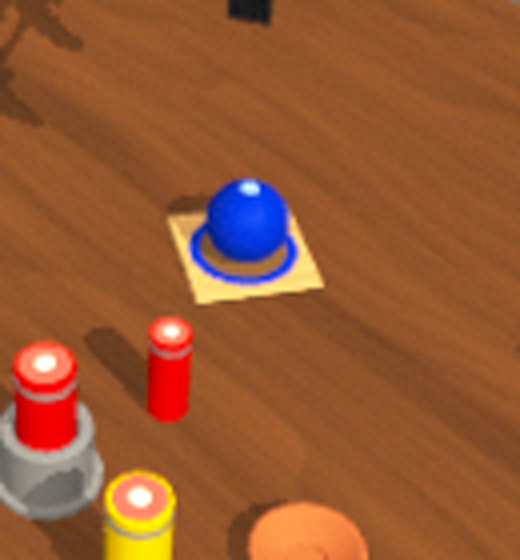

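```bash
python3 - <<'E'
from h import *
i,K,W=cam('top'); save('t20.png',i,(215,100,315,175),8)
s,K2,W2=cam('scene'); save('s20.png',s,(270,215,360,315),6)
d=np.load('w19.npz'); save('w20.png',d['i'],(420,150,620,260),4)
for z in (.083,.085): print(ray([262.7,128.2],K,W,z)[0])
E
```

```text
[0.68753863 0.14810473 0.083     ]
[0.68703599 0.14783917 0.085     ]
```

View pics/t20.png

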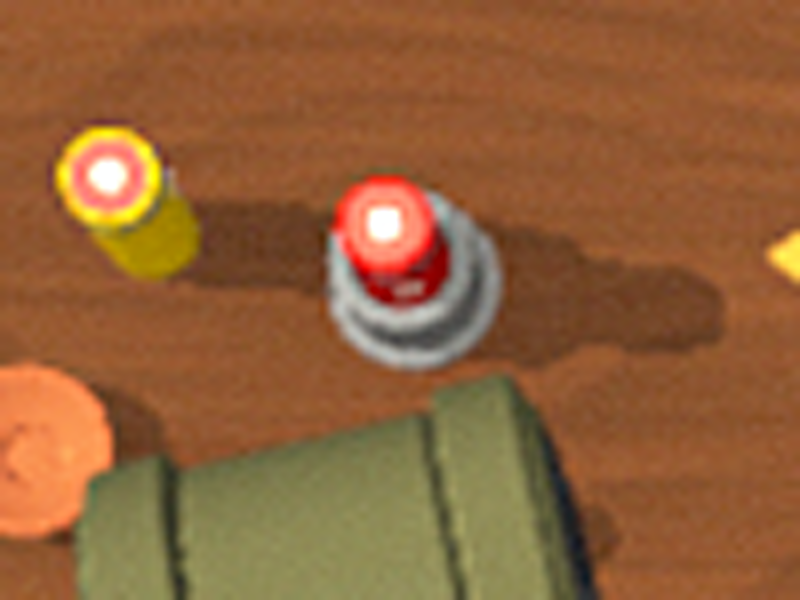

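View pics/s20.png

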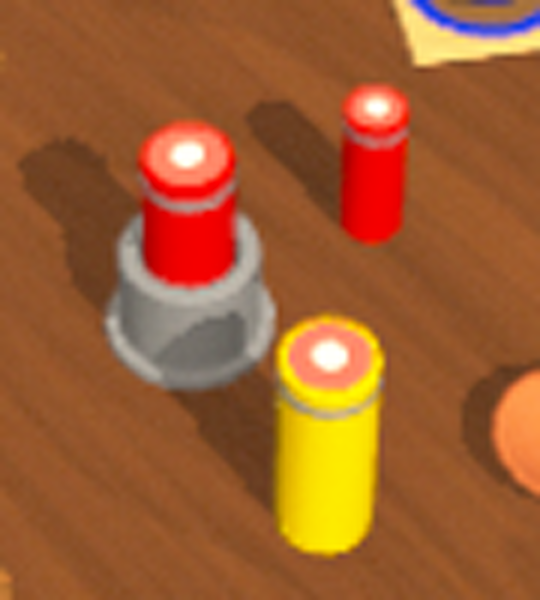

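View pics/w20.png

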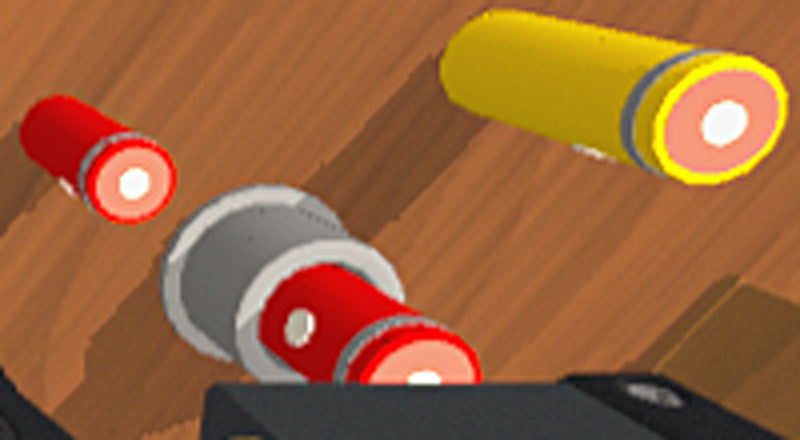

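The light meant is the red one in the sleeve: top (263,128), scene (301,242). The small red one at scene (332,240) and the yellow one at (324,287) are look-alikes. The crops confirm it: the sleeved one is red and clearly larger than the other red one. Next I'll check clearances to the neighbours.

```bash
python3 - <<'E'
from h import *
def tri(a,b):
    d=[]
    A=[];bb=[]
    for n,px in (a,b):
        r=imaging.read_camera(n) if n!='w19' else None
        if r is not None: P=r['mtx']@r['extrinsics'][:3]
        else:
            q=np.load('w19.npz'); P=q['K']@np.linalg.inv(q['W'])[:3]
        d.append((P,px))
    X=cv2.triangulatePoints(d[0][0],d[1][0],np.array(d[0][1],float).reshape(2,1),np.array(d[1][1],float).reshape(2,1))
    X=(X[:3]/X[3]).ravel(); return np.round(X*1000,1)
print("light top",tri(('top',(263.25,128.1)),('scene',(301.3,241.7))))
print("yellow top",tri(('top',(228.5,121.9)),('scene',(324.8,274.3))), tri(('w19',(420+718/4,150+120/4)),('scene',(324.8,274.3))))
i,K,W=cam('top'); s,K2,W2=cam('scene')
print("rim sleeve z=.04 from top", ray([215+408/8,100+276/8],K,W,.04)[0])
print("rack front at z .04/.06",ray([[240,88],[331,88]],K,W,.05))
print("card corner", tri(('top',(305,51)),('scene',(192,229))), tri(('top',(240,68)),('scene',(227,322))))
save('s21.png',s,(150,200,310,360),4); save('t21.png',i,(225,35,345,100),6)
E
```

```text
light top [688.5 147.   80.3]
yellow top [705.1 239.2  77.9] [706.4 240.1  79.8]
rim sleeve z=.04 from top [0.68094862 0.1444425  0.04      ]
rack front at z .04/.06 [[ 0.80712087  0.21693504  0.05      ]
 [ 0.80979192 -0.03103207  0.05      ]]
card corner [868.4  39.8 147. ] [876.  210.4  50.3]
```

View pics/s21.png

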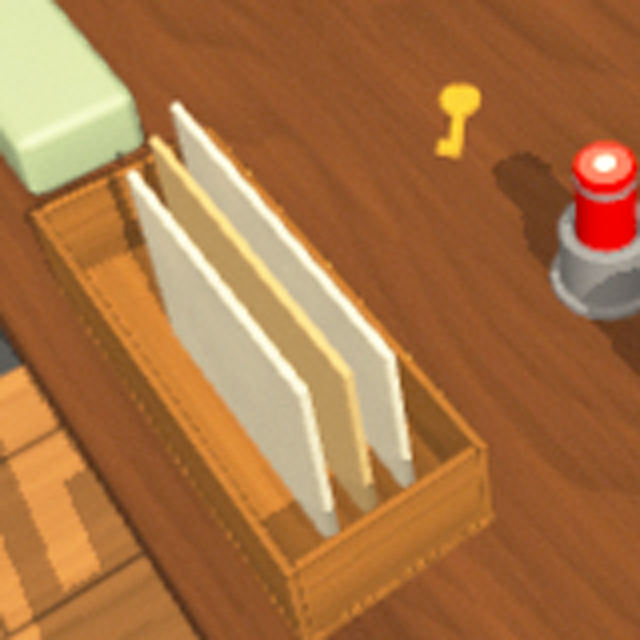

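View pics/t21.png

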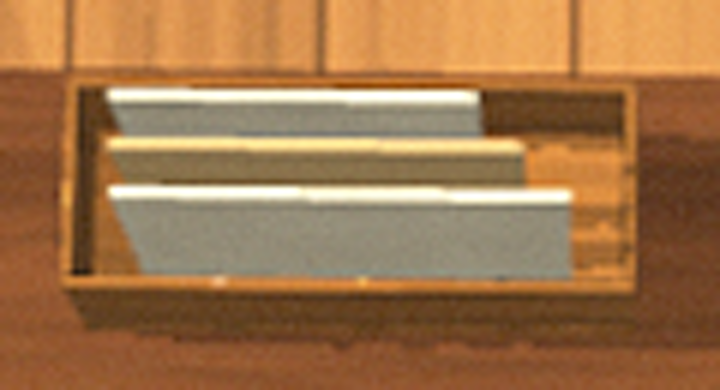

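```bash
python3 - <<'E'
from h import *
T=imaging.read_camera('top');S=imaging.read_camera('scene')
def tri(a,b):
    X=cv2.triangulatePoints(T['mtx']@T['extrinsics'][:3],S['mtx']@S['extrinsics'][:3],np.array(a,float).reshape(2,1),np.array(b,float).reshape(2,1)); return np.round((X[:3]/X[3]).ravel()*1000,1)
print(tri((320,67),(193.7,226)),tri((243.5,66.5),(248,289.5)))
W=np.linalg.inv(T['extrinsics'])
print(ray([[263.25,128.1]],T['mtx'],W,.085))
go(.686,.146,.20,122.2)
E
```

```text
[ 8.454e+02 -8.000e-01  1.094e+02] [845.  199.1 108. ]
[[0.68731886 0.14640355 0.085     ]]
t 37.83 pose [0.4829 0.086  0.2058] [179.99  -0.   122.21] grip 0.0871 F [0.2 0.4 0.3]
rot units rx ry rz [ 0.001 -0.     0.001] | shift units after rot [-1.916  6.794  0.192] q1,q7 [-57.  18.]
```

Call:
carry_out(plan=[{"fingers": -1,"dx": -0.15,"dy": 0.5,"dz": 0,"rx": 0,"ry": 0,"rz": 0},{"fingers": -1,"dx": -0.25,"dy": 0.9,"dz": 0,"rx": 0,"ry": 0,"rz": 0},{"fingers": -1,"dx": -0.25,"dy": 0.9,"dz": 0,"rx": 0,"ry": 0,"rz": 0},{"fingers": -1,"dx": -0.25,"dy": 0.9,"dz": 0,"rx": 0,"ry": 0,"rz": 0},{"fingers": -1,"dx": -0.25,"dy": 0.9,"dz": 0,"rx": 0,"ry": 0,"rz": 0},{"fingers": -1,"dx": -0.25,"dy": 0.9,"dz": 0,"rx": 0,"ry": 0,"rz": 0},{"fingers": -1,"dx": -0.25,"dy": 0.9,"dz": 0,"rx": 0,"ry": 0,"rz": 0},{"fingers": -1,"dx": -0.27,"dy": 0.9,"dz": 0,"rx": 0,"ry": 0,"rz": 0},{"fingers": -1,"dx": 0,"dy": 0,"dz": 0,"rx": 0,"ry": 0,"rz": 0},{"fingers": -1,"dx": 0,"dy": 0,"dz": 0,"rx": 0,"ry": 0,"rz": 0}])

```text
time_s: 39.08
tool_pos: [0.6856, 0.1455, 0.2055]
tool_rot: [-179.9, -0.0, 122.2]
force: [-0.0, 0.3, 1.0]
grip_width: 0.0871
```

```bash
python3 -c "
from h import *
go(.686,.146,.20,122.2)
i,K,W=cam('wrist'); save('w22.png',i,(220,80,440,260),3.6);np.savez('w22.npz',i=i,K=K,W=W)
"
```

```text
t 39.08 pose [0.6856 0.1455 0.2055] [-1.7994e+02 -1.0000e-02  1.2219e+02] grip 0.0871 F [-0.   0.3  1. ]
rot units rx ry rz [-0.006 -0.001 -0.001] | shift units after rot [0.007 0.018 0.182] q1,q7 [-44.  31.]
```

View pics/w22.png

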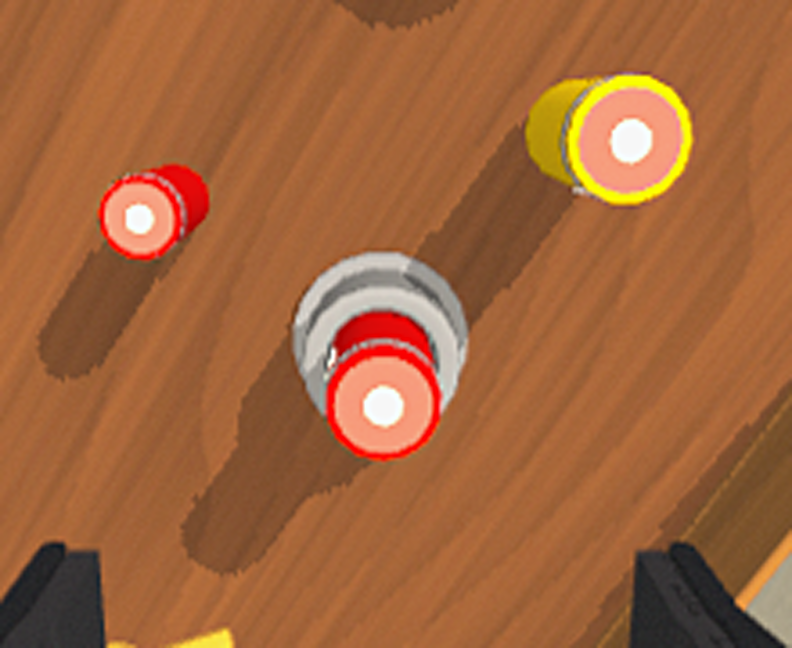

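```bash
python3 -c "
from h import *
f='w22.npz'
P=tl([[326.7,191.4]],.085,f); print(P,intool(P))
P=tl([[220+380/3.6,80+355/3.6]],.04,f); print('rim',P,intool(P))
"
```

```text
[[0.68947999 0.14909171 0.085     ]] [[  0.9   5.2 120.8]]
rim [[0.6877058  0.15069011 0.04      ]] [[  3.1   4.6 165.8]]
```

Call:
carry_out(plan=[{"fingers": -1,"dx": 0.03,"dy": 0.15,"dz": 0.4,"rx": 0,"ry": 0,"rz": 0},{"fingers": -1,"dx": 0,"dy": 0,"dz": 0.8,"rx": 0,"ry": 0,"rz": 0},{"fingers": -1,"dx": 0,"dy": 0,"dz": 0.9,"rx": 0,"ry": 0,"rz": 0},{"fingers": -1,"dx": 0,"dy": 0,"dz": 0.8,"rx": 0,"ry": 0,"rz": 0},{"fingers": -1,"dx": 0,"dy": 0,"dz": 0.4,"rx": 0,"ry": 0,"rz": 0},{"fingers": -1,"dx": 0,"dy": 0,"dz": 0,"rx": 0,"ry": 0,"rz": 0},{"fingers": -1,"dx": 0,"dy": 0,"dz": 0,"rx": 0,"ry": 0,"rz": 0}])

```text
time_s: 40.0
tool_pos: [0.6902, 0.1492, 0.1079]
tool_rot: [179.9, 0.0, 122.2]
force: [0.5, 0.1, 0.6]
grip_width: 0.0866
```

```bash
python3 -c "
from h import *
go(.689,.1485,.046,122.2)
i,K,W=cam('wrist'); save('w23.png',i,(220,120,440,300),3.6);np.savez('w23.npz',i=i,K=K,W=W)
"
```

```text
t 40.0 pose [0.6902 0.1492 0.1079] [1.7990e+02 3.0000e-02 1.2221e+02] grip 0.0866 F [0.5 0.1 0.6]
rot units rx ry rz [0.01  0.003 0.001] | shift units after rot [ 0.    -0.046  2.063] q1,q7 [-43.  33.]
```

View pics/w23.png

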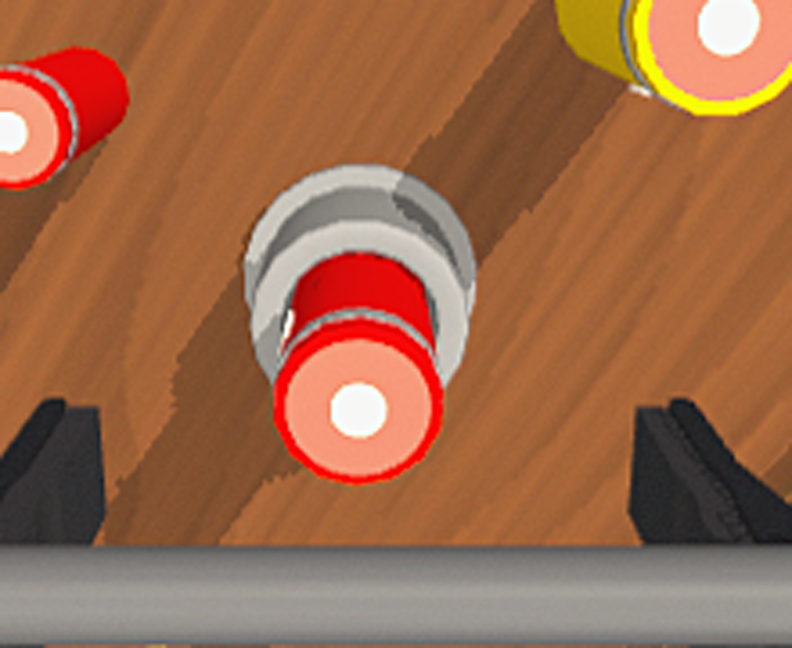

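```bash
python3 -c "
from h import *
f='w23.npz'
P=tl([[319.4,231.9]],.085,f); print(P,intool(P))
P=tl([[320,120+218/3.6]],.04,f); print('rim top',P,intool(P))
"
```

```text
[[0.68925722 0.14874736 0.085     ]] [[ 0.2 -1.2 23.1]]
rim top [[0.67650802 0.16947353 0.04      ]] [[24.5 -1.1 68.1]]
```

Call:
carry_out(plan=[{"fingers": -1,"dx": 0,"dy": -0.04,"dz": 0.4,"rx": 0,"ry": 0,"rz": 0},{"fingers": -1,"dx": 0,"dy": 0,"dz": 0.6,"rx": 0,"ry": 0,"rz": 0},{"fingers": -1,"dx": 0,"dy": 0,"dz": 0.5,"rx": 0,"ry": 0,"rz": 0},{"fingers": -1,"dx": 0,"dy": 0,"dz": 0.3,"rx": 0,"ry": 0,"rz": 0},{"fingers": -1,"dx": 0,"dy": 0,"dz": 0.15,"rx": 0,"ry": 0,"rz": 0},{"fingers": -1,"dx": 0,"dy": 0,"dz": 0,"rx": 0,"ry": 0,"rz": 0},{"fingers": -1,"dx": 0,"dy": 0,"dz": 0,"rx": 0,"ry": 0,"rz": 0}])

```text
time_s: 40.92
tool_pos: [0.6891, 0.1485, 0.0489]
tool_rot: [179.9, 0.0, 122.2]
force: [-0.2, 0.3, -0.4]
grip_width: 0.0874
```

```bash
python3 -c "
from h import *
go(.6893,.1487,.046,122.2)
i,K,W=cam('wrist'); save('w24.png',i,(160,100,480,350),2);np.savez('w24.npz',i=i,K=K,W=W)
"
```

```text
t 40.92 pose [0.6891 0.1485 0.0489] [1.7994e+02 2.0000e-02 1.2221e+02] grip 0.0874 F [-0.2  0.3 -0.4]
rot units rx ry rz [0.006 0.002 0.001] | shift units after rot [0.    0.01  0.098] q1,q7 [-42.  35.]
```

View pics/w24.png

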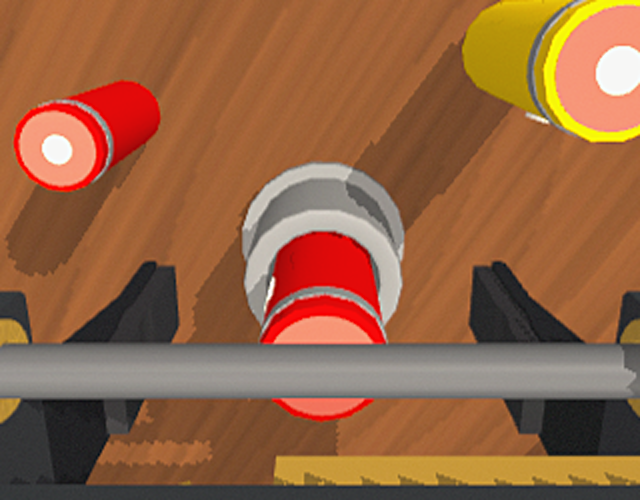

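The light is centred between the fingers and the fingertips are above the sleeve rim. Gripping.

Call:
carry_out(plan=[{"fingers": -1,"dx": 0,"dy": 0,"dz": 0.08,"rx": 0,"ry": 0,"rz": 0},{"fingers": -0.3,"dx": 0,"dy": 0,"dz": 0,"rx": 0,"ry": 0,"rz": 0},{"fingers": 0,"dx": 0,"dy": 0,"dz": 0,"rx": 0,"ry": 0,"rz": 0},{"fingers": 1,"dx": 0,"dy": 0,"dz": 0,"rx": 0,"ry": 0,"rz": 0},{"fingers": 1,"dx": 0,"dy": 0,"dz": 0,"rx": 0,"ry": 0,"rz": 0},{"fingers": 1,"dx": 0,"dy": 0,"dz": 0,"rx": 0,"ry": 0,"rz": 0},{"fingers": 1,"dx": 0,"dy": 0,"dz": 0,"rx": 0,"ry": 0,"rz": 0},{"fingers": 1,"dx": 0,"dy": 0,"dz": 0,"rx": 0,"ry": 0,"rz": 0},{"fingers": 1,"dx": 0,"dy": 0,"dz": 0,"rx": 0,"ry": 0,"rz": 0}], force=20)

```text
time_s: 42.1
tool_pos: [0.6886, 0.1485, 0.0459]
tool_rot: [180.0, 0.0, 122.2]
force: [0.3, -0.1, -0.4]
grip_width: 0.0311
```

```bash
python3 -c "
from h import *
go(.6893,.1487,.046,122.2); print(sensors.get_obs()['wrist_torque'])
"
```

```text
t 42.1 pose [0.6886 0.1485 0.0459] [179.99   0.   122.21] grip 0.0311 F [ 0.3 -0.1 -0.4]
rot units rx ry rz [0.001 0.    0.001] | shift units after rot [-0.009  0.023 -0.004] q1,q7 [-42.  35.]
[-0.04249521 -0.02946979 -0.05466679]
```

Gripped with almost no side force. Drawing it straight up slowly.

Call:
carry_out(plan=[{"fingers": 1,"dx": 0,"dy": 0,"dz": -0.1,"rx": 0,"ry": 0,"rz": 0},{"fingers": 1,"dx": 0,"dy": 0,"dz": -0.2,"rx": 0,"ry": 0,"rz": 0},{"fingers": 1,"dx": 0,"dy": 0,"dz": -0.2,"rx": 0,"ry": 0,"rz": 0},{"fingers": 1,"dx": 0,"dy": 0,"dz": -0.2,"rx": 0,"ry": 0,"rz": 0},{"fingers": 1,"dx": 0,"dy": 0,"dz": -0.2,"rx": 0,"ry": 0,"rz": 0},{"fingers": 1,"dx": 0,"dy": 0,"dz": -0.2,"rx": 0,"ry": 0,"rz": 0}])

```text
time_s: 42.85
tool_pos: [0.6886, 0.1486, 0.0794]
tool_rot: [180.0, -0.0, 122.2]
force: [0.2, 0.7, -0.6]
grip_width: 0.0315
```

Call:
carry_out(plan=[{"fingers": 1,"dx": 0,"dy": 0,"dz": -0.3,"rx": 0,"ry": 0,"rz": 0},{"fingers": 1,"dx": 0,"dy": 0,"dz": -0.3,"rx": 0,"ry": 0,"rz": 0},{"fingers": 1,"dx": 0,"dy": 0,"dz": -0.4,"rx": 0,"ry": 0,"rz": 0},{"fingers": 1,"dx": 0,"dy": 0,"dz": -0.5,"rx": 0,"ry": 0,"rz": 0},{"fingers": 1,"dx": 0,"dy": 0,"dz": -0.5,"rx": 0,"ry": 0,"rz": 0},{"fingers": 1,"dx": 0,"dy": 0,"dz": -0.4,"rx": 0,"ry": 0,"rz": 0},{"fingers": 1,"dx": 0,"dy": 0,"dz": 0,"rx": 0,"ry": 0,"rz": 0},{"fingers": 1,"dx": 0,"dy": 0,"dz": 0,"rx": 0,"ry": 0,"rz": 0}])

```text
time_s: 43.85
tool_pos: [0.6882, 0.1486, 0.1504]
tool_rot: [-180.0, -0.0, 122.2]
force: [-0.4, 0.1, -1.1]
grip_width: 0.0314
```

```bash
python3 -c "
from h import *
go(.4115,-.2965,.15,122.2)
i,K,W=cam('wrist'); save('w25.png',i,(160,100,480,350),2);np.savez('w25.npz',i=i,K=K,W=W)
i,K,W=cam('scene'); save('s25.png',i,(240,140,360,320),3)
"
```

```text
t 43.85 pose [0.6882 0.1486 0.1504] [-1.7997e+02 -2.0000e-02  1.2221e+02] grip 0.0314 F [-0.4  0.1 -1.1]
rot units rx ry rz [-0.003 -0.002  0.001] | shift units after rot [-7.6380e+00 -1.5711e+01  1.4000e-02] q1,q7 [-43.  32.]
```

View pics/w25.png

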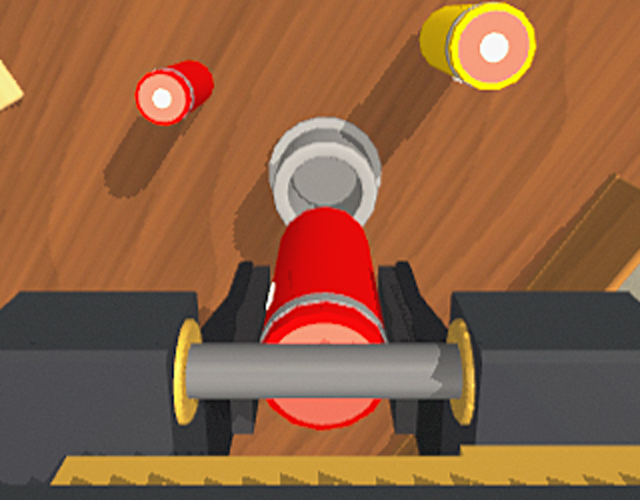

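View pics/s25.png

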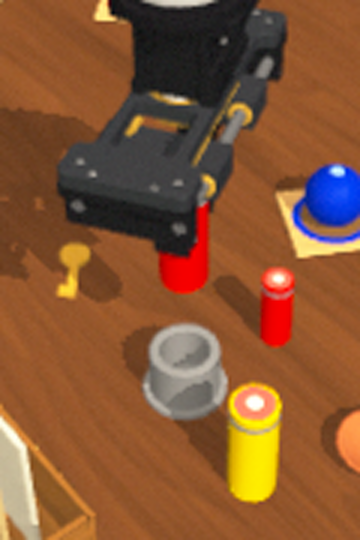

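The light is clear of the sleeve and upright. Carrying it to its pad.

Call:
carry_out(plan=[{"fingers": 1,"dx": -0.15,"dy": -0.3,"dz": 0,"rx": 0,"ry": 0,"rz": 0},{"fingers": 1,"dx": -0.3,"dy": -0.6,"dz": 0,"rx": 0,"ry": 0,"rz": 0},{"fingers": 1,"dx": -0.45,"dy": -0.9,"dz": 0,"rx": 0,"ry": 0,"rz": 0},{"fingers": 1,"dx": -0.45,"dy": -0.9,"dz": 0,"rx": 0,"ry": 0,"rz": 0},{"fingers": 1,"dx": -0.45,"dy": -0.9,"dz": 0,"rx": 0,"ry": 0,"rz": 0},{"fingers": 1,"dx": -0.45,"dy": -0.9,"dz": 0,"rx": 0,"ry": 0,"rz": 0},{"fingers": 1,"dx": -0.45,"dy": -0.9,"dz": 0,"rx": 0,"ry": 0,"rz": 0},{"fingers": 1,"dx": -0.45,"dy": -0.9,"dz": 0,"rx": 0,"ry": 0,"rz": 0},{"fingers": 1,"dx": -0.45,"dy": -0.9,"dz": 0,"rx": 0,"ry": 0,"rz": 0},{"fingers": 1,"dx": -0.45,"dy": -0.9,"dz": 0,"rx": 0,"ry": 0,"rz": 0},{"fingers": 1,"dx": -0.45,"dy": -0.9,"dz": 0,"rx": 0,"ry": 0,"rz": 0},{"fingers": 1,"dx": -0.45,"dy": -0.9,"dz": 0,"rx": 0,"ry": 0,"rz": 0}])

```text
time_s: 45.45
tool_pos: [0.5153, -0.1371, 0.1509]
tool_rot: [180.0, 0.0, 122.2]
force: [1.1, -0.1, -0.2]
grip_width: 0.0315
```

```bash
python3 -c "
from h import *
go(.4115,-.2965,.15,122.2)
"
```

```text
t 45.45 pose [ 0.5153 -0.1371  0.1509] [179.98   0.   122.2 ] grip 0.0315 F [ 1.1 -0.1 -0.2]
rot units rx ry rz [ 0.002  0.    -0.   ] | shift units after rot [-2.651 -5.759  0.03 ] q1,q7 [-36.  52.]
```

Call:
carry_out(plan=[{"fingers": 1,"dx": -0.42,"dy": -0.9,"dz": 0,"rx": 0,"ry": 0,"rz": 0},{"fingers": 1,"dx": -0.42,"dy": -0.9,"dz": 0,"rx": 0,"ry": 0,"rz": 0},{"fingers": 1,"dx": -0.42,"dy": -0.9,"dz": 0,"rx": 0,"ry": 0,"rz": 0},{"fingers": 1,"dx": -0.42,"dy": -0.9,"dz": 0,"rx": 0,"ry": 0,"rz": 0},{"fingers": 1,"dx": -0.42,"dy": -0.9,"dz": 0,"rx": 0,"ry": 0,"rz": 0},{"fingers": 1,"dx": -0.35,"dy": -0.75,"dz": 0,"rx": 0,"ry": 0,"rz": 0},{"fingers": 1,"dx": -0.22,"dy": -0.5,"dz": 0,"rx": 0,"ry": 0,"rz": 0},{"fingers": 1,"dx": 0,"dy": 0,"dz": 0,"rx": 0,"ry": 0,"rz": 0},{"fingers": 1,"dx": 0,"dy": 0,"dz": 0,"rx": 0,"ry": 0,"rz": 0}])

```text
time_s: 46.58
tool_pos: [0.4137, -0.2942, 0.1508]
tool_rot: [180.0, -0.0, 122.3]
force: [0.4, 0.7, -0.7]
grip_width: 0.0317
```

```bash
python3 -c "
from h import *
go(.4115,-.2965,.046,122.2)
i,K,W=cam('wrist'); save('w26.png',i,(160,80,480,330),2);np.savez('w26.npz',i=i,K=K,W=W)
"
```

```text
t 46.58 pose [ 0.4137 -0.2942  0.1508] [ 1.7997e+02 -2.0000e-02  1.2228e+02] grip 0.0317 F [ 0.4  0.7 -0.7]
rot units rx ry rz [ 0.003 -0.002  0.008] | shift units after rot [-0.024 -0.103  3.492] q1,q7 [-25.  70.]
```

View pics/w26.png

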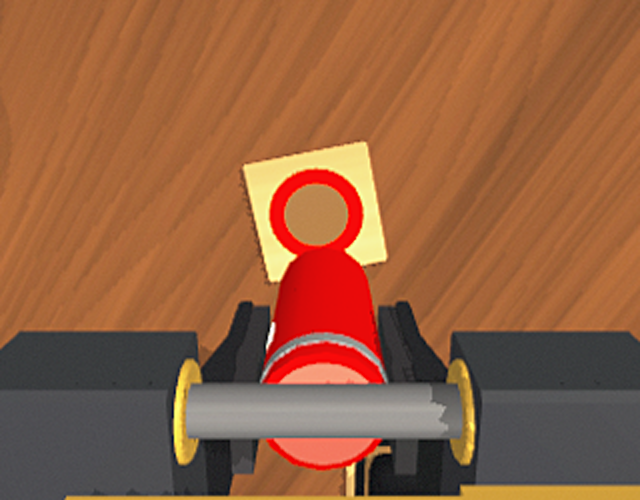

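```bash
python3 -c "
from h import *
f='w26.npz'; d=np.load(f)
print('ring c',intool(tl([[160+316/2,80+214/2]],.005,f)))
rect(d['i'],d['K'],d['W'],(270,140,365,230),lambda h,s,v:(v>150)&(s<140),.005,'pad')
P=tl([[160+316.5/2,80+169/2],[160+270/2,187],[160+363/2,187]],.005,f);print('ring top L R',intool(P))
print('light bottom far edge',intool(tl([[160+323/2,80+248/2]],.110,f)))
"
```

```text
ring c [[ -1.3  -3.7 145.8]]
pad px [318. 186.] ctr mm [ 412.3 -297. ] dims [65.1 65.7] ang 43.3
ring top L R [[ 22.8  -3.3 145.8]
 [ -1.3 -28.1 145.7]
 [ -1.3  21.2 145.8]]
light bottom far edge [[13.8  0.1 40.8]]
```

Call:
carry_out(plan=[{"fingers": 1,"dx": 0,"dy": -0.11,"dz": 0.3,"rx": 0,"ry": 0,"rz": 0},{"fingers": 1,"dx": 0,"dy": 0,"dz": 0.6,"rx": 0,"ry": 0,"rz": 0},{"fingers": 1,"dx": 0,"dy": 0,"dz": 0.7,"rx": 0,"ry": 0,"rz": 0},{"fingers": 1,"dx": 0,"dy": 0,"dz": 0.6,"rx": 0,"ry": 0,"rz": 0},{"fingers": 1,"dx": 0,"dy": 0,"dz": 0.4,"rx": 0,"ry": 0,"rz": 0},{"fingers": 1,"dx": 0,"dy": 0,"dz": 0.3,"rx": 0,"ry": 0,"rz": 0},{"fingers": 1,"dx": 0,"dy": 0,"dz": 0.2,"rx": 0,"ry": 0,"rz": 0},{"fingers": 1,"dx": 0,"dy": 0,"dz": 0,"rx": 0,"ry": 0,"rz": 0},{"fingers": 1,"dx": 0,"dy": 0,"dz": 0,"rx": 0,"ry": 0,"rz": 0}])

```text
time_s: 47.75
tool_pos: [0.4107, -0.2971, 0.0583]
tool_rot: [180.0, 0.0, 122.2]
force: [0.1, -0.8, -1.3]
grip_width: 0.0312
```

```bash
python3 -c "
from h import *
go(.412,-.297,.0459,122.2)
i,K,W=cam('wrist'); save('w27.png',i,(160,80,480,330),2);np.savez('w27.npz',i=i,K=K,W=W)
"
```

```text
t 47.75 pose [ 0.4107 -0.2971  0.0583] [1.7996e+02 4.0000e-02 1.2221e+02] grip 0.0312 F [ 0.1 -0.8 -1.3]
rot units rx ry rz [0.004 0.004 0.001] | shift units after rot [-0.02   0.039  0.412] q1,q7 [-19.  79.]
```

View pics/w27.png

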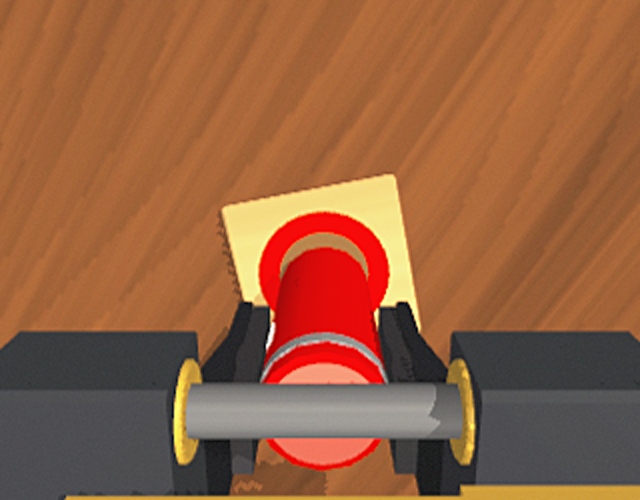

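```bash
python3 -c "
from h import *
f='w27.npz'; d=np.load(f)
P=tl([[160+324/2,80+212/2],[160+259/2,80+272/2],[160+390/2,80+272/2]],.005,f);print('ring top L R',intool(P))
print('light bottom far edge',intool(tl([[160+323/2,80+248/2]],.0174,f)))
"
```

```text
ring top L R [[ 23.8   0.6  53.3]
 [  0.2 -24.2  53.3]
 [  0.2  25.8  53.3]]
light bottom far edge [[13.8  0.2 40.9]]
```

Call:
carry_out(plan=[{"fingers": 1,"dx": 0.01,"dy": 0.02,"dz": 0.15,"rx": 0,"ry": 0,"rz": 0},{"fingers": 1,"dx": 0,"dy": 0,"dz": 0.1,"rx": 0,"ry": 0,"rz": 0},{"fingers": 1,"dx": 0,"dy": 0,"dz": 0.08,"rx": 0,"ry": 0,"rz": 0},{"fingers": 1,"dx": 0,"dy": 0,"dz": 0.03,"rx": 0,"ry": 0,"rz": 0},{"fingers": 1,"dx": 0,"dy": 0,"dz": 0,"rx": 0,"ry": 0,"rz": 0},{"fingers": 1,"dx": 0,"dy": 0,"dz": 0,"rx": 0,"ry": 0,"rz": 0}])

```text
time_s: 48.55
tool_pos: [0.4107, -0.2964, 0.0471]
tool_rot: [180.0, 0.0, 122.2]
force: [-0.6, 0.6, -0.1]
grip_width: 0.0313
```

Call:
carry_out(plan=[{"fingers": 1,"dx": 0,"dy": 0,"dz": 0.02,"rx": 0,"ry": 0,"rz": 0},{"fingers": 1,"dx": 0,"dy": 0,"dz": 0.01,"rx": 0,"ry": 0,"rz": 0},{"fingers": 1,"dx": 0,"dy": 0,"dz": 0,"rx": 0,"ry": 0,"rz": 0},{"fingers": 1,"dx": 0,"dy": 0,"dz": 0,"rx": 0,"ry": 0,"rz": 0}])

```text
time_s: 49.05
tool_pos: [0.4107, -0.2963, 0.0461]
tool_rot: [180.0, -0.0, 122.2]
force: [-0.4, 0.6, -1.0]
grip_width: 0.0313
```

Call:
carry_out(plan=[{"fingers": 1,"dx": 0,"dy": 0,"dz": 0.01,"rx": 0,"ry": 0,"rz": 0},{"fingers": 1,"dx": 0,"dy": 0,"dz": 0,"rx": 0,"ry": 0,"rz": 0},{"fingers": 1,"dx": 0,"dy": 0,"dz": 0,"rx": 0,"ry": 0,"rz": 0}])

```text
time_s: 49.42
tool_pos: [0.4107, -0.2963, 0.0458]
tool_rot: [180.0, -0.0, 122.2]
force: [0.3, -0.3, -1.2]
grip_width: 0.0313
```

Call:
carry_out(plan=[{"fingers": 1,"dx": 0,"dy": 0,"dz": 0.02,"rx": 0,"ry": 0,"rz": 0},{"fingers": 1,"dx": 0,"dy": 0,"dz": 0,"rx": 0,"ry": 0,"rz": 0},{"fingers": 1,"dx": 0,"dy": 0,"dz": 0,"rx": 0,"ry": 0,"rz": 0}])

```text
time_s: 49.8
tool_pos: [0.4108, -0.2964, 0.0458]
tool_rot: [180.0, -0.0, 122.2]
force: [-1.9, 0.6, 5.2]
grip_width: 0.0315
```

```bash
python3 -c "
from h import *
i,K,W=cam('scene'); save('s28.png',i,(240,110,330,170),7)
"
```

```text
(no output)
```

View pics/s28.png

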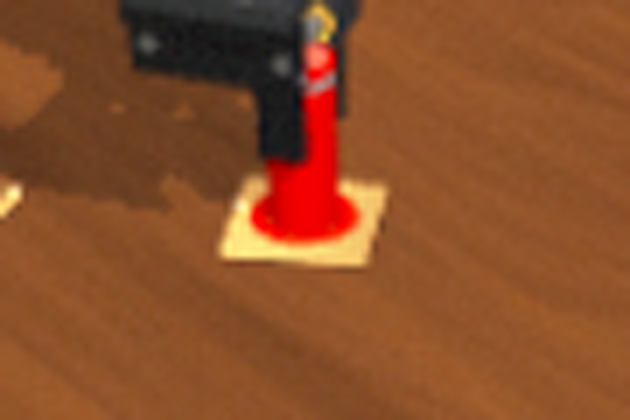

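Contact at 5 N, with the light standing in its ring. Opening slowly and rising.

Call:
carry_out(plan=[{"fingers": 1,"dx": 0,"dy": 0,"dz": -0.01,"rx": 0,"ry": 0,"rz": 0},{"fingers": 0.3,"dx": 0,"dy": 0,"dz": 0,"rx": 0,"ry": 0,"rz": 0},{"fingers": 0.15,"dx": 0,"dy": 0,"dz": 0,"rx": 0,"ry": 0,"rz": 0},{"fingers": 0,"dx": 0,"dy": 0,"dz": 0,"rx": 0,"ry": 0,"rz": 0},{"fingers": -0.3,"dx": 0,"dy": 0,"dz": 0,"rx": 0,"ry": 0,"rz": 0},{"fingers": -0.7,"dx": 0,"dy": 0,"dz": 0,"rx": 0,"ry": 0,"rz": 0},{"fingers": -1,"dx": 0,"dy": 0,"dz": 0,"rx": 0,"ry": 0,"rz": 0},{"fingers": -1,"dx": 0,"dy": 0,"dz": 0,"rx": 0,"ry": 0,"rz": 0},{"fingers": -1,"dx": 0,"dy": 0,"dz": 0,"rx": 0,"ry": 0,"rz": 0}])

```text
time_s: 50.98
tool_pos: [0.4107, -0.2963, 0.0455]
tool_rot: [180.0, 0.0, 122.2]
force: [-0.4, 1.0, -1.0]
grip_width: 0.0835
```

Call:
carry_out(plan=[{"fingers": -1,"dx": 0,"dy": 0,"dz": -0.3,"rx": 0,"ry": 0,"rz": 0},{"fingers": -1,"dx": 0,"dy": 0,"dz": -0.7,"rx": 0,"ry": 0,"rz": 0},{"fingers": -1,"dx": 0,"dy": 0,"dz": -0.9,"rx": 0,"ry": 0,"rz": 0},{"fingers": -1,"dx": 0,"dy": 0,"dz": -0.9,"rx": 0,"ry": 0,"rz": 0},{"fingers": -1,"dx": 0,"dy": 0,"dz": -0.9,"rx": 0,"ry": 0,"rz": 0},{"fingers": -1,"dx": 0,"dy": 0,"dz": -0.9,"rx": 0,"ry": 0,"rz": 0},{"fingers": -1,"dx": 0,"dy": 0,"dz": -0.5,"rx": 0,"ry": 0,"rz": 0},{"fingers": -1,"dx": 0,"dy": 0,"dz": 0,"rx": 0,"ry": 0,"rz": 0},{"fingers": -1,"dx": 0,"dy": 0,"dz": 0,"rx": 0,"ry": 0,"rz": 0}])

```text
time_s: 52.1
tool_pos: [0.4102, -0.2959, 0.1977]
tool_rot: [-180.0, -0.1, 122.2]
force: [0.1, -0.2, -0.5]
grip_width: 0.0872
```

```bash
python3 -c "
from h import *
go(.4115,-.2965,.2,122.2)
i,K,W=cam('wrist'); save('w29.png',i,(200,80,440,260),3);np.savez('w29.npz',i=i,K=K,W=W)
i,K,W=cam('top'); save('t29.png',i,(150,120,510,290),2.2);np.savez('t29.npz',i=i,K=K,W=W)
i,K,W=cam('scene'); save('s29.png',i,(190,110,490,310),2.6);np.savez('s29.npz',i=i,K=K,W=W)
"
```

```text
t 52.1 pose [ 0.4102 -0.2959  0.1977] [-1.7996e+02 -7.0000e-02  1.2221e+02] grip 0.0872 F [ 0.1 -0.2 -0.5]
rot units rx ry rz [-0.004 -0.007  0.001] | shift units after rot [-0.039  0.026 -0.077] q1,q7 [-28.  66.]
```

View pics/w29.png

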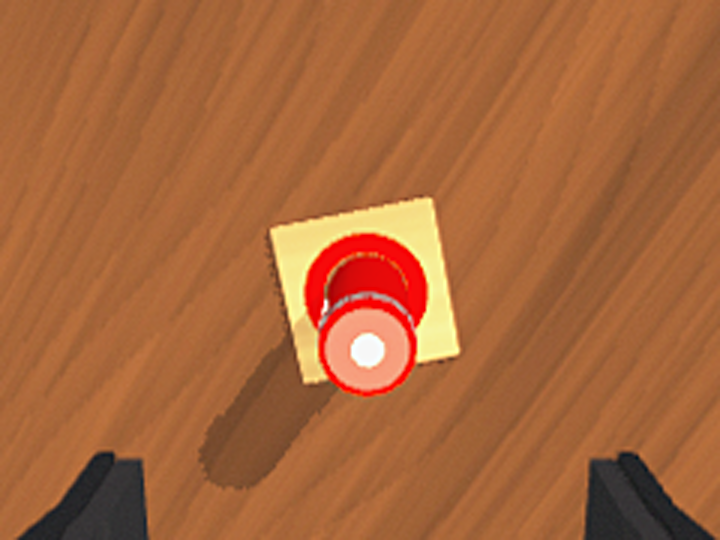

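View pics/t29.png

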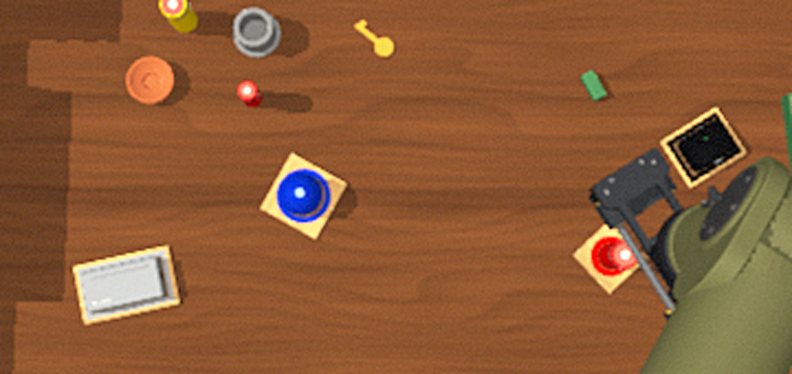

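View pics/s29.png

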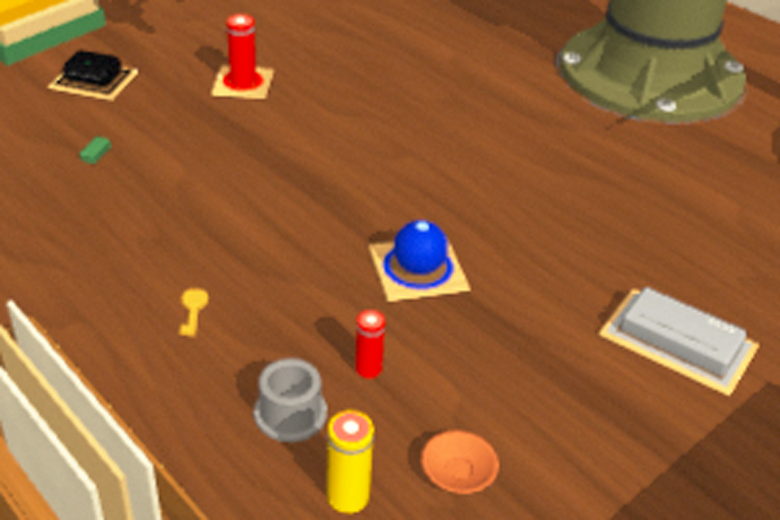

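All four are standing. A numeric check of the centring follows.

```bash
python3 - <<'E'
from h import *
d=np.load('w6.npz'); save('c6.png',d['i'],(275,115,365,240),5)
d=np.load('w19.npz'); save('c19.png',d['i'],(265,115,380,230),5)
# light: lens disc vs ring/pad
f='w29.npz'
P=tl([[200+367.5/3,80+349/3]],.085,f); print('lens ctr',np.round(P[0]*1000,1))
d2=np.load(f); rect(d2['i'],d2['K'],d2['W'],(285,140,360,215),lambda h,s,v:(v>150)&(s<140),.005,'lightpad')
print('ring L,R @y',np.round(tl([[200+305/3,80+294/3],[200+428/3,80+294/3],[200+366/3,80+233/3]],.005,f)*1000,1))
# scene: expected ball silhouette
s=np.load('s29.npz'); save('c29.png',s['i'],(325,185,380,235),10)
for n,p in (('ball c if centred',[.4840,.0853,.028]),('pad c',[.484,.0853,.005])): print(n,proj(p,s['K'],s['W']))
E
```

```text
lens ctr [ 412.  -296.7   85. ]
lightpad px [322. 178.] ctr mm [ 412.3 -297. ] dims [65.2 65.6] ang 43.2
ring L,R @y [[ 391.  -310.5    5. ]
 [ 433.  -284.1    5. ]
 [ 398.7 -276.5    5. ]]
ball c if centred [[351.57519794 204.79738483]]
pad c [[350.93832558 211.83667388]]
```

View pics/c6.png

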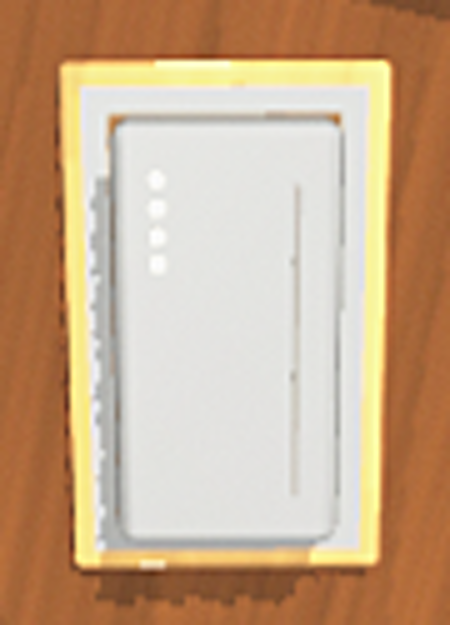

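View pics/c19.png

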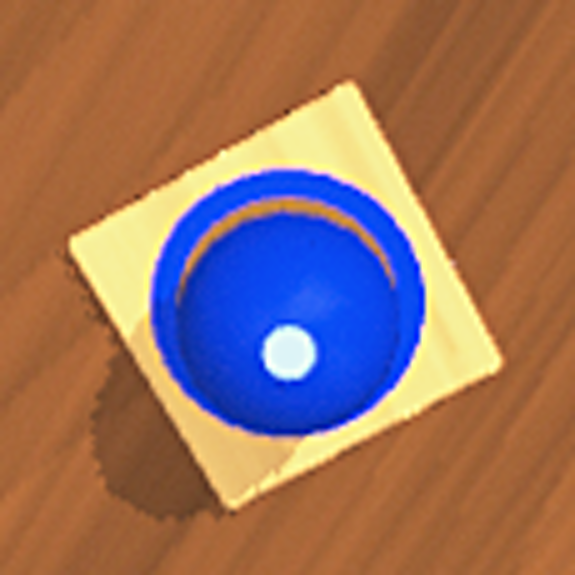

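View pics/c29.png

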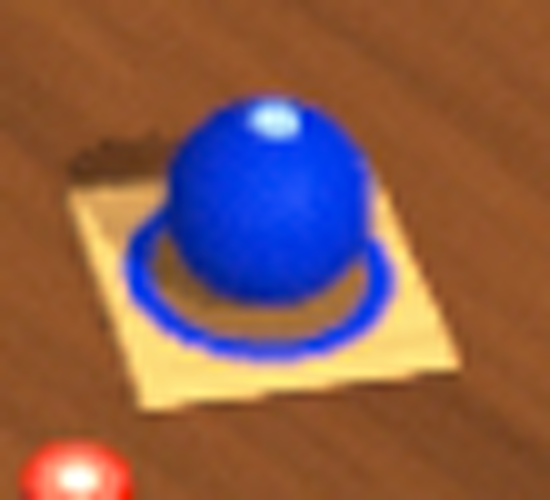

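```bash
python3 - <<'E'
from h import *
f='w6.npz'
a=tl([[275+228/5,115+120/5],[275+228/5,115+540/5],[275+110/5,180],[275+340/5,180]],.024,f);b=tl([[275+227/5,115+62/5],[275+227/5,115+570/5],[275+68/5,180],[275+384/5,180]],.005,f)
M=R.from_euler('xyz',[180,0,103.04],degrees=True).as_matrix()
A=a@M*1000;B=b@M*1000
print('bank x,y mid',A[:2,0].mean(),A[2:,1].mean(),'pad',B[:2,0].mean(),B[2:,1].mean(), 'len',np.ptp(A[:2,0]),np.ptp(B[:2,0]))
f='w13.npz';d=np.load(f); save('c13.png',d['i'],(285,130,360,215),6)
E
```

```text
bank x,y mid 212.2734734793233 429.7628904226304 pad 210.01087563544223 429.93419603791415 len 94.72770112839655 120.77245718503036
```

View pics/c13.png

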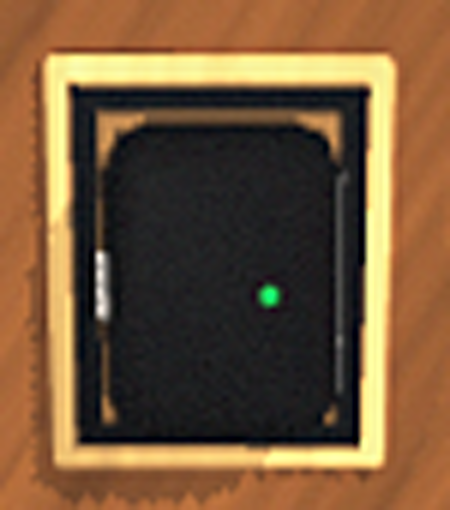

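```bash
python3 - <<'E'
from h import *
d=np.load('t29.npz'); save('ct.png',d['i'],(178,226,240,274),12)
d=np.load('s29.npz'); save('cs.png',d['i'],(415,215,490,265),10)
E
```

```text
(no output)
```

View pics/ct.png

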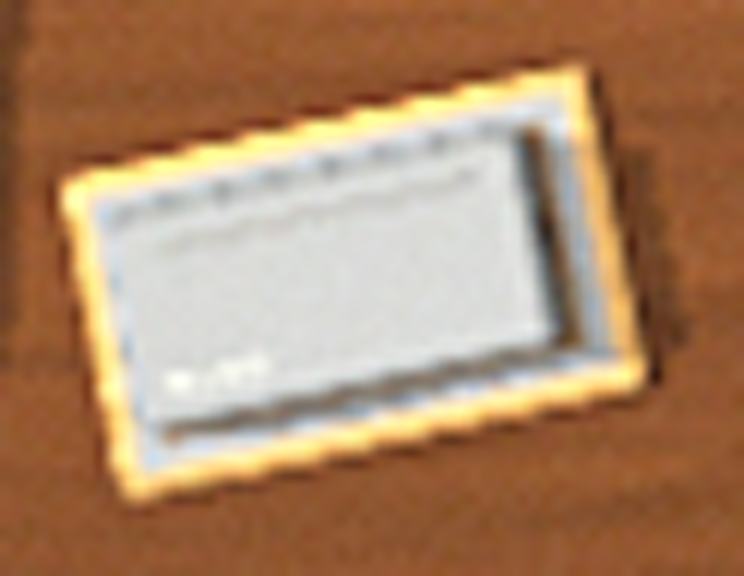

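View pics/cs.png

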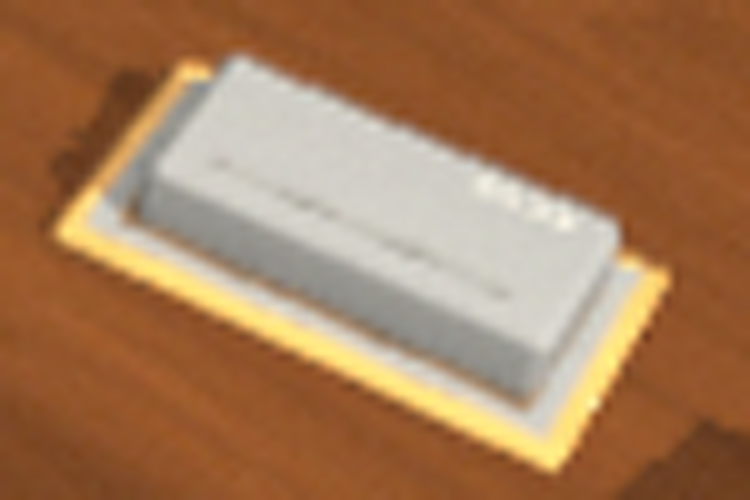

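```bash
python3 - <<'E'
from h import *
d=np.load('s29.npz');M=R.from_euler('xyz',[180,0,103.04],degrees=True).as_matrix()
px=np.array([[135,213],[537,398],[57,237],[557,468]])/10+[415,215]
A=ray(px,d['K'],d['W'],.005)@M*1000
print(np.round(A[:,:2],1),'bank mid x',A[:2,0].mean(),'pad',A[2:,0].mean())
d=np.load('t29.npz')
px=np.array([[105,215],[155,440],[525,132],[565,345],[62,180],[130,502],[585,65],[645,375]])/12+[178,226]
A=ray(px[:4],d['K'],d['W'],.024)@M*1000; B=ray(px[4:],d['K'],d['W'],.005)@M*1000
print(A[:,:2].mean(0),B[:,:2].mean(0))
E
```

```text
[[164.  452.4]
 [259.4 451.7]
 [153.1 470.8]
 [270.3 469.1]] bank mid x 211.71245128776573 pad 211.66927563349452
[208.28908993 427.08775146] [208.75086234 427.69227298]
```

```bash
python3 -c "
from cell import ticket,sensors
o=sensors.get_obs(); print(o['time_s'],o['tool_pos'],o['force'])
print(ticket.sign_off())"
```

```text
52.25 [ 0.41011645 -0.29606212  0.19762707] [-0.60086459 -0.38914984 -0.09162364]
the job is handed in; nothing more can be done
None
```

I placed the power bank, earbud case, paperweight and bike light on their pads in that order. Each was lowered to contact before I released it. The light was drawn straight up until it cleared the sleeve. I handed the job in at about 52 s with the gripper open and well above everything. The sign-off gives no verdict.

Last checks:

- **Power bank:** it is within about 1 mm of the pad centre in the scene and top views, and square to its outline. One wrist-view estimate disagreed, putting it about 2 mm off lengthwise. I trusted the other two views.
- **Earbud case:** it looks centred and square in its outline. I checked this by eye in the wrist view only, not with numbers.
- **Paperweight:** it stands on its flat, about 1 mm off the ring's centre in the scene view.
- **Bike light:** it is upright, with its lens within about 1 mm of the pad centre.

The first three move calls were refused because I left some keys out of the rows. The arm did not move on those, and nothing else failed.

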